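# Clear the lantern maker's table: unstack the shells, take the stop off its track

### The job

Clear up the lantern maker's table: take the stack of acrylic lantern shells apart and set each shell on the mat of its own colour, and slide the blue stop along its track to the open end, lift it off and stand it on the blue mat. Put every piece upright in the middle of its mat, its longer side along the mat's longer side; set them down gently without tipping or dropping any, and do not shift the glue bottle.

Things in the scene. Friction and masses are not known exactly. Their poses are not given: they have to be found in the camera images.
- magenta_shell: magenta lantern shell, bottom of the stack, on the table: long hollow box 140 (x) x 58 (y) x 38 mm high, flat closed top. Grip across the 58 mm width. About 120 g. Origin: middle of its underside; z up. The other two shells stand side by side on it, 38 mm either side of its middle along x, square with it; which is at which end varies.
- amber_shell: orange-amber lantern shell: an open-topped hollow box 54 (x) x 44 (y) x 46 mm high, 3 mm walls, at the start standing on top of the magenta shell. Grip it across its 44 mm width. About 70 g. Origin: middle of its underside; x along its 54 mm length, z up.
- yellow_shell: yellow lantern shell: a round open-topped drum, 46 mm in diameter, 46 mm high, 3 mm wall, at the start standing on top of the magenta shell. About 70 g. Origin: middle of its underside; z up.
- blue_stop: wire stop, captive in the track: blue block 40 (x) x 24 (y, grip here) mm, 14 to 54 mm above its underside; a steel pin on top (d 10, 10 high, 10 mm to +x). Below: neck 36 x 8 mm, foot 40 x 26 x 5 mm, on which it also stands freely. 160 g, slides with light friction. Origin: middle of the foot's underside (4 mm above the table in the track); x along the track to the open end; z up.
- track: fixed aluminium T-track, 220 (x) x 40 (y) x 16 mm high. Channel 30 mm wide, 8 mm high, floor 4 mm above the table; lips leave a 12 mm slot, too narrow for the stop's foot to lift out. Black end cap at -x; open at +x, 110 mm from the origin: the foot is clear once the stop's origin is over 132 mm from the track's origin along +x. Origin: middle of the underside; x towards the open end; z up.
- magenta_mat: fixed flat magenta mat, 150 x 76 mm, 3 mm thick, white cross of 30 mm in its middle. Origin: middle of its underside (on the table); x along its 150 mm length, z up.
- amber_mat: fixed flat orange-amber mat, 150 x 76 mm, 3 mm thick, white cross of 30 mm in its middle. Origin: middle of its underside (on the table); x along its 150 mm length, z up.
- yellow_mat: fixed flat yellow mat, 150 x 76 mm, 3 mm thick, white cross of 30 mm in its middle. Origin: middle of its underside (on the table); x along its 150 mm length, z up.
- blue_mat: fixed flat blue mat, 150 x 76 mm, 3 mm thick, white cross of 30 mm in its middle. Origin: middle of its underside (on the table); x along its 150 mm length, z up.
- glue_bottle: white glue bottle with an orange cap, 44 mm in diameter, 120 mm high; leave it alone. Origin: middle of its underside.

How it is judged:
By the outcome, as a careful person would: the job done as asked, in the order asked, and still so for the second after the job is handed in, with the robot touching nothing.
It also fails if it takes over 120 s, if anything falls off the work surface, if the arm or the gripper's body presses on something with over 40 N, if the wrist force passes 120 N, or if a joint passes its speed limit or range.

### The arm

A 7-joint arm with a two-finger parallel gripper is mounted at the origin on the work surface. World frame = base frame: x ahead of the robot, y to its left, z up, the work surface at z = 0. Lengths are in mm, angles in rad, forces in N, time in s.
With the tool pointing down it reaches from about 400 to 875 mm from the base axis. Payload 4.4 kg.
Tool frame: the origin (TCP) lies at the very end of the fingers, on their centre line; the grasp point (between the pads) lies 19 mm behind it; z points along the fingers, y is the direction in which the jaws open and shut (so a half turn about z gives the same grasp; the last joint's range is limited). The gripper opens to 85 mm and grips with 20 to 120 N. Pads are 22 mm wide; open, the fingers measure 114 mm over their backs; the gripper's body (76 mm by 85 mm) begins 54 mm behind the grasp point. The pads swing forward as they close: fully open they stand 13 mm farther back than shut.
Start: joints at [1.259, 0.628, 0.038, 1.517, -0.027, 0.996, -0.02], TCP at [158.193, -630.47, 231.313] pointing down, gripper open.
Joint ranges: [-3.06, 3.06], [-0.37, 2.12], [-1.25, 1.32], [0.18, 2.47], [-1.1, 4.24], [0.23, 1.98], [-2.94, 2.94]. Speed limits (rad/s): [2.57, 2.57, 3.14, 3.14, 3.14, 3.14, 3.14].

### API

Orientations are given as [roll, pitch, yaw] about the fixed x, y, z axes, in that order (R = Rz(yaw) Ry(pitch) Rx(roll)).
In Python, from cell import ctrl gives the robot as it stands. The module is installed in compiled form; this text tells all that it offers.
- The arm moves only by the shell command python3 -m jog 'ROWS'. ROWS is text: rows parted by semicolons, each of 7 numbers parted by spaces: the shift along the tool's x, y, z in mm, then the turn, a rotation vector about the tool's x, y, z in degrees, then the opening, from -1 (shut) to 1 (fully open). In form: x y z wx wy wz claw; .... A call has 1 to 8 rows; each row is the pose to reach, as a shift and turn from the pose commanded when the call began, along the tool's axes at that moment; what a row does not reach only later rows make up. A row lasts 1/8 s, in which the tool goes at most 62.5 mm and 10.7 degrees, less where a joint would pass 70% of its speed; a pose out of reach is approached as far as the arm can. A call with a gripper value outside its range is refused whole. The fingers move at their own pace and stop on an object; the grip force is fixed at half the most. Time passes only in rows, so rows that repeat a pose let the fingers close. It gives the time, the measured TCP pose, the force and the opening at its end, in the units of the state.
- ctrl.read_state(): the state, without advancing time (a new reading comes with each control period).
- ctrl.get_image(name): name is "scene" or "top" or "wrist"; returns a dict with "image" (480x640x3 uint8, red, green, blue), "z_map" (480x640 float32, mm along the optical axis (not along the pixel's ray), 0 where there is no reading), "vertical_fov" (degrees; the focal length in pixels is half the picture's height over the tangent of half this angle, whatever the lens; pixels are square), "cx", "cy" (the principal point, pixels), "extrinsics" (4x4, takes a point from world to camera coordinates); the wrist camera has in their place "hand_eye" (4x4, takes a point from camera to tool coordinates, whose origin is the TCP and whose axes are the flange's). Camera axes: x right, y down, z forward; pixel columns grow to the right and rows downward; lengths in mm; the calibration is good to about 2 mm. A picture is of the moment at which its call begins: read the wrist's pose just before it.
- ctrl.finish_job(): hands the job in, once; it reports no verdict.
The state is a dict: "clock": time; "qpos": joint angles; "qd": joint speeds; "tau": joint torques, N m; "eef_pos": TCP position; "tool_rot": TCP orientation; "force": force on the tool from outside, world axes, zero at the start; "torque": the same for the moment, N m; "width": finger opening in mm.
Only numpy, scipy, OpenCV 4.12 (cv2) and the standard library are available. Lean on these libraries where they do the work, as an engineer would, in place of code of your own. Each camera call takes 0.05 s, during which the arm holds its last target.

## Working session

There is one attempt and no reset: what is moved stays moved. The work goes in short steps, Python scripts to look and compute and a shell command to move; the robot and the scene stay as the last step left them, time stands still between calls to the robot, and variables do not carry over. Pictures are saved under pics/ and viewed, and the job is handed in when it is done.

```bash
ls; mkdir -p pics; python3 - <<'E'
from cell import ctrl
import cv2,numpy as np
s=ctrl.read_state()
print({k:np.round(v,3) for k,v in s.items()})
for n in ("top","scene"):
    d=ctrl.get_image(n)
    cv2.imwrite(f"pics/{n}0.png",d["image"][:,:,::-1])
    print(n,d["vertical_fov"],d["cx"],d["cy"],np.round(d["extrinsics"],3).tolist())
E
```

```text
pics
{'clock': np.float64(0.0), 'qpos': array([ 1.259,  0.629,  0.038,  1.518, -0.027,  0.996, -0.02 ]), 'qd': array([ 0.   ,  0.001,  0.002, -0.   , -0.   , -0.001,  0.   ]), 'tau': array([-0.0000e+00, -5.6341e+01,  1.2270e+00, -1.9345e+01,  1.1000e-02,
        1.1000e-02,  0.0000e+00]), 'eef_pos': array([ 158.013, -629.859,  230.402]), 'tool_rot': array([-3.14 ,  0.   ,  0.246]), 'force': array([ 0.621, -0.62 ,  0.607]), 'torque': array([ 0.021,  0.018, -0.025]), 'width': np.float64(85.556)}
top 42.28045027493859 317.45698648577627 239.67262311474326 [[0.013, -1.0, 0.003, 6.812], [-0.987, -0.014, -0.163, 618.693], [0.163, -0.0, -0.987, 1158.234], [0.0, 0.0, 0.0, 1.0]]
scene 50.60107294675991 318.80661977638306 244.59248367462462 [[-0.406, 0.914, -0.0, 231.459], [0.701, 0.311, -0.642, -405.305], [-0.587, -0.261, -0.767, 1353.73], [0.0, 0.0, 0.0, 1.0]]
```

View pics/top0.png

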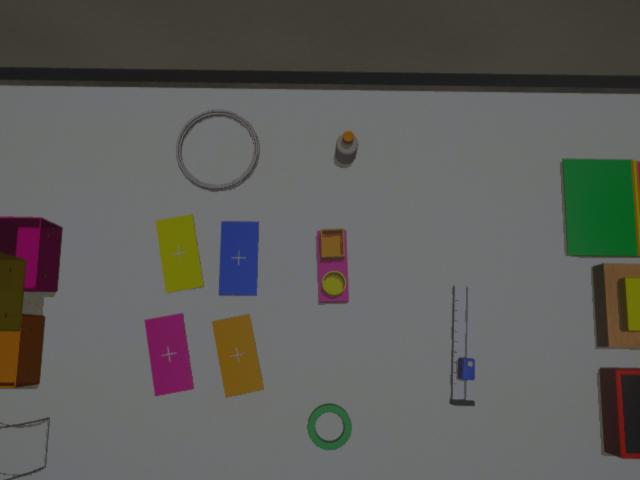

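View pics/scene0.png

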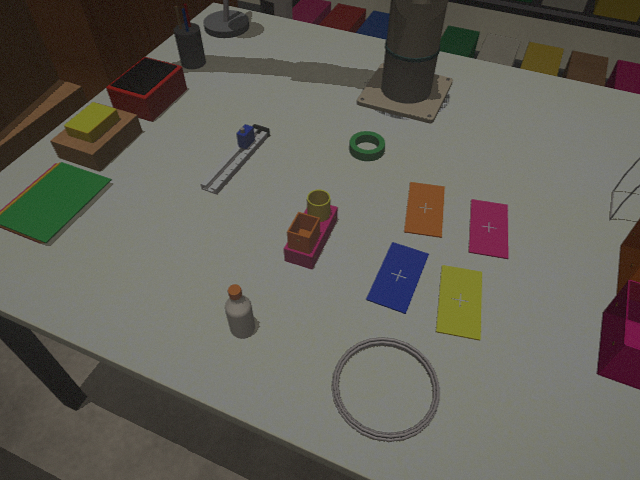

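Top view (up = +x, left = +y): mats are at yellow (179,253), blue (238,258), magenta (168,354) and amber (237,355). The stack is at (333,265) with amber on the far end and yellow drum near. The stop is at (467,369), with the track's cap at the bottom (462,402) and its open end up (460,287).

```bash
cat > h.py <<'E'
from cell import ctrl
import cv2,numpy as np
from scipy.spatial.transform import Rotation as Rn
def cloud(n):
    s=ctrl.read_state(); d=ctrl.get_image(n)
    f=240/np.tan(np.radians(d["vertical_fov"])/2)
    z=d["z_map"].astype(float); v,u=np.mgrid[:480,:640]
    P=np.stack([(u-d["cx"])/f*z,(v-d["cy"])/f*z,z],-1)
    if n=="wrist":
        T=np.eye(4);T[:3,:3]=Rn.from_euler("xyz",s["tool_rot"]).as_matrix();T[:3,3]=s["eef_pos"]
        T=T@np.array(d["hand_eye"])
    else: T=np.linalg.inv(d["extrinsics"])
    W=P@T[:3,:3].T+T[:3,3]
    W[z<=0]=np.nan
    return d["image"],W
def hsv(im): return cv2.cvtColor(im,cv2.COLOR_RGB2HSV)
RNG={"yellow":(24,33),"amber":(10,21),"blue":(110,125),"magenta":(150,170)}
def rect(W,m):
    p=W[m][:,:2]; p=p[np.isfinite(p).all(1)].astype(np.float32)
    (c,wh,a)=cv2.minAreaRect(p)
    if wh[0]<wh[1]: wh=wh[::-1]; a+=90
    return np.round(c,1),np.round(wh,1),round((a+90)%180-90,1),np.round(np.median(p,0),1)
E
python3 - <<'E'
from h import *
for n in("top","scene"):
    im,W=cloud(n);H=hsv(im)
    print(n)
    for k,(a,b) in RNG.items():
        m=((H[...,0]>=a)&(H[...,0]<=b)&(H[...,1]>150)&(H[...,2]>60)).astype(np.uint8)
        nn,L,st,ce=cv2.connectedComponentsWithStats(m)
        for i in range(1,nn):
            if st[i,4]<60: continue
            q=L==i; z=W[q][:,2]; 
            print(k,np.round(ce[i]),st[i,4],"z",np.round(np.nanpercentile(z,[5,50,95])),*rect(W,q))
    t=W[400,300];print("table",t, W[150,300])
E
```

```text
top
yellow [637. 199.] 185 z [ 5. 10. 15.] [ 710.4 -634.4] [178.1  12.4] -0.2 [ 718.7 -634.7]
yellow [179. 253.] 2651 z [-0.  4.  8.] [595.4 294.2] [150.6  75.9] 11.4 [594.5 293.8]
yellow [333. 284.] 377 z [38. 43. 86.] [532.3 -15.8] [42.6 42.5] -44.0 [533.2 -16. ]
yellow [633. 303.] 736 z [76. 80. 84.] [ 500.5 -576.5] [98.1 28.9] -2.1 [ 503.4 -575.3]
amber [348. 136.] 90 z [116. 120. 124.] [805.1 -39.8] [19.1 18.7] 89.7 [804.9 -39.6]
amber [635. 210.] 141 z [ 9. 13. 16.] [ 699.2 -628.7] [197.3   6.4] 0.1 [ 694.3 -629. ]
amber [638. 183.] 75 z [ 3.  6. 10.] [ 748.2 -641. ] [101.    7.4] -2.3 [ 753.4 -641.2]
amber [331. 245.] 480 z [38. 43. 86.] [607.1 -12.3] [50.5 41.8] 0.5 [608.6 -11.6]
amber [237. 355.] 2827 z [-1.  4.  8.] [394.8 169.9] [148.2  74.9] 12.8 [393.  169.7]
amber [  9. 356.] 1057 z [  0.   5. 102.] [397.  595.5] [126.6  87.6] 1.7 [388.5 615.6]
blue [238. 258.] 2580 z [-0.  4.  8.] [587.4 173.9] [147.9  74. ] -0.1 [585.3 173.8]
blue [468. 371.] 152 z [55. 58. 62.] [ 376.7 -269.6] [34.9 20.7] 0.4 [ 370.5 -267.9]
magenta [ 28. 250.] 1169 z [  0.   5. 102.] [580.1 578.4] [
[... 829 characters left out ...]
. 290.] 98 z [119. 120. 122.] [807.1 -40.3] [18.8 18.6] -63.5 [807.7 -39.8]
blue [398. 278.] 2398 z [1. 3. 5.] [588.4 172.7] [151.3  74.5] 0.2 [595.2 173.9]
magenta [309.   9.] 484 z [-226. -221. -216.] [-750.  -638.6] [211.3 129.4] 1.7 [-754.5 -632.8]
magenta [628.  77.] 674 z [-224. -220. -216.] [-751.5  613.6] [214.1  81.9] 0.1 [-744.1  614.1]
magenta [489. 229.] 1943 z [1. 3. 6.] [394.6 302.9] [153.8  75.2] 11.1 [402.4 304.3]
magenta [318. 233.] 267 z [36. 38. 40.] [570.4 -14.8] [141.3  56.3] 2.1 [568.6   7.2]
magenta [627. 352.] 1693 z [  2.  35. 100.] [580.5 563.2] [137.3  63.8] 0.1 [645.5 559.2]
table [884.63130217 107.40924732   2.41405277] [ 328.95543369 -155.7227885     0.69343792]
```

Both cameras agree within 2 mm and the sizes match. Next is a helper that turns a world target into tool-frame shifts.

```bash
cat >> h.py <<'E'
def go(*targets):
    """targets: (x,y,z,yawdeg); prints shift/turn from present pose"""
    s=ctrl.read_state(); R0=Rn.from_euler("xyz",s["tool_rot"])
    print("t",s["clock"],"pos",np.round(s["eef_pos"],1),"rpy",np.round(np.degrees(s["tool_rot"]),2),"F",np.round(s["force"],1),"w",round(float(s["width"]),1),"q",np.round(s["qpos"],2))
    for x,y,z,w in targets:
        R1=Rn.from_euler("xyz",[np.pi,0,np.radians(w)])
        print(np.round(R0.inv().apply(np.array([x,y,z])-s["eef_pos"]),1),np.round((R0.inv()*R1).as_rotvec(degrees=True),2))
E
python3 - <<'E'
from h import *
d=ctrl.get_image("wrist");print(np.round(d["hand_eye"],2).tolist(),d["vertical_fov"],d["cx"],d["cy"])
go((540,-14,260,2.2))
E
```

```text
[[0.0, -0.95, -0.31, 79.78], [1.0, 0.0, -0.0, -0.52], [0.0, -0.31, 0.95, -141.94], [0.0, 0.0, 0.0, 1.0]] 58.11750692081536 318.4143425508697 236.0124141781993
t 0.25 pos [ 158.1 -630.2  230.9] rpy [-179.95   -0.     14.08] F [-0.6 -0.3 -0.2] w 85.3 q [ 1.26  0.63  0.04  1.52 -0.03  1.   -0.02]
[ 520.3 -504.8  -28.7] [-0.05  0.   11.88]
```

```bash
python3 -m jog '30 -30 -10 0 0 2 1; 80 -78 -20 0 0 4 1; 130 -126 -29 0 0 6 1; 175 -170 -29 0 0 8 1; 218 -212 -29 0 0 10 1; 261 -254 -29 0 0 11.9 1; 304 -296 -29 0 0 11.9 1; 340 -330 -29 0 0 11.9 1'
python3 -c "
from h import *
go((590,-14,260,2.2))"
```

```text
clock: 1.25
eef_pos: [408.7, -225.6, 260.6]
tool_rot: [3.141, -0.001, 0.039]
force: [0.6, -0.8, 0.7]
width: 85.6
t 1.25 pos [ 408.7 -225.6  260.6] rpy [ 1.7999e+02 -4.0000e-02  2.2200e+00] F [ 0.6 -0.8  0.7] w 85.6 q [ 0.43  0.33  0.03  1.97 -0.01  0.84 -1.08]
[ 189.4 -204.4    0.7] [ 0.01 -0.04  0.02]
```

```bash
python3 -m jog '35 -40 0 0 0 0 1; 75 -84 0 0 0 0 1; 118 -128 0 0 0 0 1; 155 -170 0 0 0 0 1; 180 -195 0 0 0 0 1; 189 -204 0 0 0 0 1;189 -204 0 0 0 0 1'
python3 - <<'E'
from h import *
go((570,-14,260,2.2))
im,W=cloud("wrist");H=hsv(im)
cv2.imwrite("pics/w1.png",im[:,:,::-1])
for k,(a,b) in RNG.items():
    m=((H[...,0]>=a)&(H[...,0]<=b)&(H[...,1]>130)&(H[...,2]>40))
    for nm,lo,hi in (("top",78,92),("mid",30,45)):
        q=m&(W[...,2]>lo)&(W[...,2]<hi)&(abs(W[...,1]+14)<60)&(abs(W[...,0]-570)<100)
        if q.sum()>100: print(k,nm,q.sum(),np.round(np.nanmedian(W[q][:,2]),1),*rect(W,q))
E
```

```text
clock: 2.12
eef_pos: [588.4, -16.9, 260.0]
tool_rot: [3.141, 0.001, 0.038]
force: [-1.9, -0.1, 0.2]
width: 85.6
t 2.125 pos [588.4 -16.9 260. ] rpy [1.7997e+02 5.0000e-02 2.2000e+00] F [-1.9 -0.1  0.2] w 85.6 q [-0.01  0.51 -0.02  1.66  0.01  0.98 -1.56]
[-18.3  -3.6   0. ] [ 0.03  0.05 -0.  ]
yellow top 661 83.1 [532.  -16.5] [45.  44.3] 7.8 [533.4 -16.8]
yellow mid 852 40.7 [532.3 -15.9] [43.2 38.7] 3.1 [523.7 -16.5]
amber top 1066 83.3 [577.9 -14.8] [112.6  44.8] 2.5 [610.9 -12.3]
amber mid 2471 40.6 [577.1 -13.8] [114.9  44.9] 0.5 [604.8 -13.2]
magenta mid 2897 37.5 [569.5 -14.8] [139.1  58. ] 2.6 [562.6 -16.1]
```

View pics/w1.png

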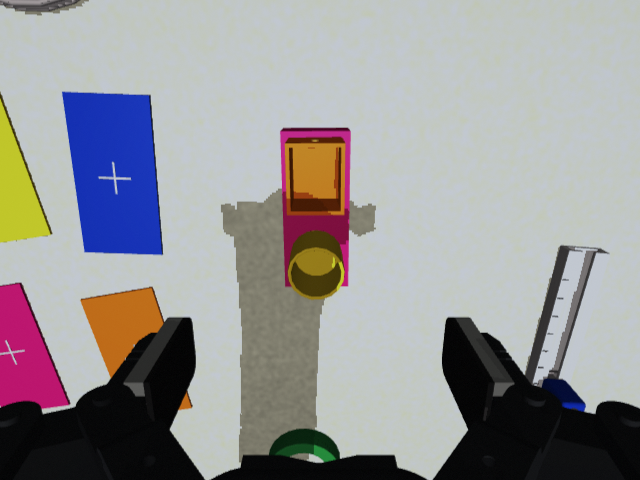

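The wrist view shows amber at the far end (315,178), the yellow drum at the near end (316,265), and magenta below both at yaw about 2.4°. Its centre is (569.5,-14.8), so amber is at about (607.5,-13.2) and yellow at about (531.5,-16.4).

```bash
python3 -c "
from h import *
go((607.5,-13.4,110,2.4),(607.5,-13.4,46,2.4))"
```

```text
t 2.175 pos [587.9 -18.1 260.1] rpy [1.7994e+02 7.0000e-02 2.1000e+00] F [-0.9 -0.7  0.2] w 85.8 q [-0.01  0.51 -0.02  1.66  0.01  0.98 -1.56]
[ 20.   -4.2 150.1] [ 0.06  0.07 -0.3 ]
[ 20.1  -4.3 214.1] [ 0.06  0.07 -0.3 ]
```

```bash
python3 -m jog '10 -2 30 0 0 0 1; 20 -4 75 0 0 0 1; 20 -4 120 0 0 0 1; 20 -4 145 0 0 0 1; 20 -4 150 0 0 0 1;20 -4 150 0 0 0 1;20 -4 150 0 0 0 1'
python3 -c "
from h import *
go((607.5,-13.4,110,2.4),(607.5,-13.4,46,2.4))
go((607.5,-13.4,110,2.4),(607.5,-13.4,46,2.4))"
```

```text
clock: 3.05
eef_pos: [609.5, -12.4, 111.9]
tool_rot: [3.141, -0.003, 0.037]
force: [-0.2, 0.5, 0.8]
width: 85.5
t 3.05 pos [609.5 -12.4 111.9] rpy [ 1.7999e+02 -1.5000e-01  2.1400e+00] F [-0.2  0.5  0.8] w 85.5 q [-0.01  0.72 -0.02  1.74  0.02  0.68 -1.58]
[-2.1  0.9  1.9] [ 0.01 -0.15 -0.26]
[-2.2  0.9 65.9] [ 0.01 -0.15 -0.26]
t 3.05 pos [609.5 -12.4 111.9] rpy [ 1.7999e+02 -1.5000e-01  2.1400e+00] F [-0.2  0.5  0.8] w 85.5 q [-0.01  0.72 -0.02  1.74  0.02  0.68 -1.58]
[-2.1  0.9  1.9] [ 0.01 -0.15 -0.26]
[-2.2  0.9 65.9] [ 0.01 -0.15 -0.26]
```

```bash
python3 -m jog '-2 1 20 0 0 0 1; -2 1 42 0 0 0 1; -2 1 58 0 0 0 1; -2 1 65 0 0 0 1;-2 1 65 0 0 0 1;-2 1 65 0 0 0 1'
python3 - <<'E'
from h import *
go((607.5,-13.4,46,2.4))
im,W=cloud("wrist")
cv2.imwrite("pics/w2.png",im[:,:,::-1])
E
```

```text
clock: 3.8
eef_pos: [607.3, -13.0, 46.0]
tool_rot: [3.142, -0.001, 0.038]
force: [0.5, -0.4, 0.9]
width: 85.2
t 3.8 pos [607.3 -13.   46. ] rpy [ 1.80e+02 -8.00e-02  2.18e+00] F [ 0.5 -0.4  0.9] w 85.2 q [-0.01  0.81 -0.02  1.78  0.02  0.55 -1.58]
[0.2 0.5 0. ] [ 0.   -0.08 -0.22]
```

View pics/w2.png

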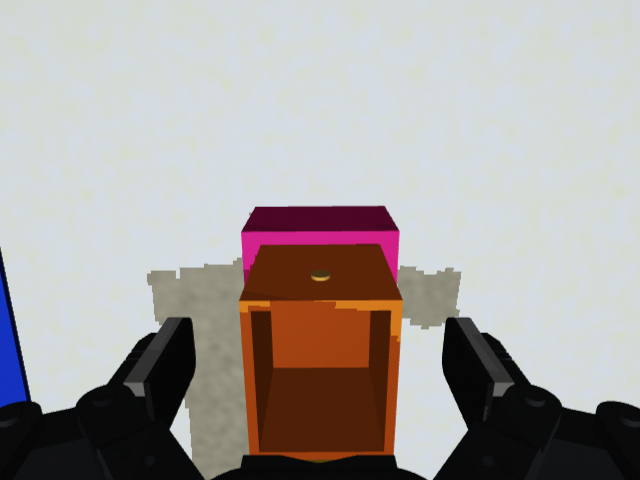

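Amber is centred between the open pads: its rim spans 240–402 px and the fingers are at 190 and 445. Closing.

```bash
python3 -m jog '0 0 0 0 0 0 0.3; 0 0 0 0 0 0 0; 0 0 0 0 0 0 -0.2;0 0 0 0 0 0 -0.4;0 0 0 0 0 0 -0.4; 0 0 0 0 0 0 -0.4'
python3 - <<'E'
from h import *
go((607.5,-13.4,46,2.4))
im,W=cloud("wrist")
cv2.imwrite("pics/w3.png",im[:,:,::-1])
E
```

```text
clock: 4.6
eef_pos: [607.1, -12.9, 45.7]
tool_rot: [3.142, -0.001, 0.038]
force: [-1.3, -0.7, 6.2]
width: 43.3
t 4.6 pos [607.1 -12.9  45.7] rpy [ 1.80e+02 -5.00e-02  2.18e+00] F [-1.3 -0.7  6.2] w 43.3 q [-0.01  0.81 -0.02  1.78  0.02  0.55 -1.58]
[ 0.4  0.5 -0.3] [ 0.   -0.05 -0.22]
```

View pics/w3.png

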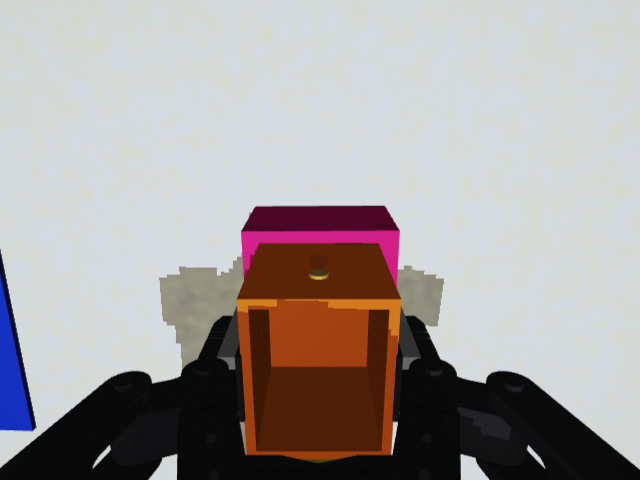

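```bash
python3 -m jog '0 0 -10 0 0 0 -0.4; 0 0 -25 0 0 0 -0.4; 0 0 -45 0 0 0 -0.4; 0 0 -70 0 0 0 -0.4; 0 0 -90 0 0 0 -0.4; 0 0 -90 0 0 0 -0.4; 0 0 -90 0 0 0 -0.4'
cat >> h.py <<'E'
def held(k,zlo,zhi,path=None):
    s=ctrl.read_state(); im,W=cloud("wrist");H=hsv(im)
    if path: cv2.imwrite(path,im[:,:,::-1])
    a,b=RNG[k]; R0=Rn.from_euler("xyz",s["tool_rot"])
    T=R0.inv().apply((W-s["eef_pos"]).reshape(-1,3)).reshape(W.shape)
    m=(H[...,0]>=a)&(H[...,0]<=b)&(H[...,1]>120)&(abs(T[...,0])<90)&(abs(T[...,1])<50)&(T[...,2]>zlo)&(T[...,2]<zhi)
    print("held(tool)",m.sum(),np.round(np.nanmedian(T[m][:,2]),1),*rect(T,m))
E
python3 - <<'E'
from h import *
held("amber",-50,-30,"pics/w4.png")
go((395,169,136,12.7),(395,169,70,12.7),(395,169,11,12.7))
E
```

```text
clock: 5.52
eef_pos: [606.1, -12.9, 135.0]
tool_rot: [-3.142, 0.001, 0.038]
force: [-0.6, 0.7, -0.7]
width: 43.5
held(tool) 10558 -37.0 [ 0.6 -0.3] [55.6 46.4] -0.3 [ 6.5 -0.6]
t 5.575 pos [605.9 -12.9 134.6] rpy [-1.80e+02  9.00e-02  2.18e+00] F [ 0.8 -0.2 -0.3] w 43.5 q [-0.01  0.68 -0.02  1.73  0.02  0.73 -1.57]
[-203.8 -189.8   -1.1] [-1.000e-02  9.000e-02 -1.052e+01]
[-203.7 -189.8   64.9] [-1.000e-02  9.000e-02 -1.052e+01]
[-203.6 -189.8  123.9] [-1.000e-02  9.000e-02 -1.052e+01]
```

View pics/w4.png

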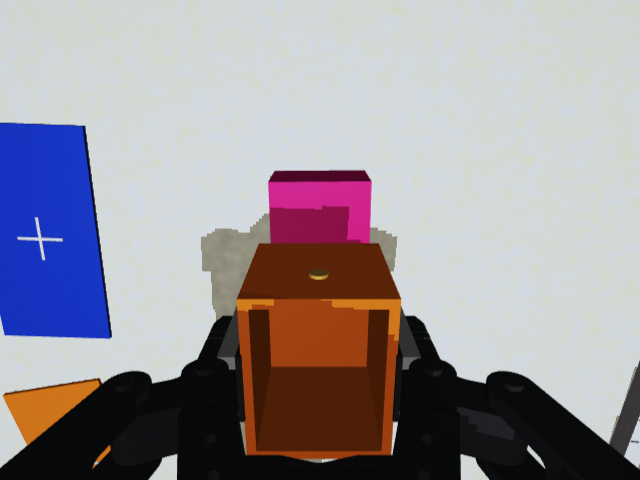

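Amber is held square and lifted clear (rim 240–400 px), with magenta still in place. Carrying it to the amber mat.

```bash
python3 -m jog '-15 -14 -1 0 0 -1 -0.4; -50 -47 -1 0 0 -3 -0.4; -90 -84 -1 0 0 -5 -0.4; -130 -122 -1 0 0 -7 -0.4; -165 -154 -1 0 0 -9 -0.4; -190 -178 -1 0 0 -10.5 -0.4; -202 -189 -1 0 0 -10.5 -0.4; -203.5 -190 -1 0 0 -10.5 -0.4'
python3 -m jog '0 0 20 0 0 0 -0.4; 0 0 40 0 0 0 -0.4; 0 0 40 0 0 0 -0.4; 0 0 40 0 0 0 -0.4'
python3 - <<'E'
from h import *
cv2.imwrite("pics/s5.png",ctrl.get_image("scene")["image"][:,:,::-1])
go((395,169,20,12.7),(395,169,11,12.7))
E
```

```text
clock: 6.58
eef_pos: [395.9, 169.4, 136.1]
tool_rot: [3.141, 0.0, 0.222]
force: [0.7, 0.1, -0.4]
width: 43.2
clock: 7.08
eef_pos: [397.0, 168.6, 96.6]
tool_rot: [3.141, -0.001, 0.22]
force: [-0.5, 0.7, -0.9]
width: 43.5
t 7.125 pos [397.  168.9  96.8] rpy [ 1.800e+02 -7.000e-02  1.261e+01] F [-0.6  0.3 -0.4] w 43.1 q [-0.45  0.57 -0.03  2.23  0.05  0.34 -1.86]
[-2.  -0.6 76.8] [ 0.   -0.07 -0.09]
[-2.  -0.6 85.8] [ 0.   -0.07 -0.09]
```

View pics/s5.png

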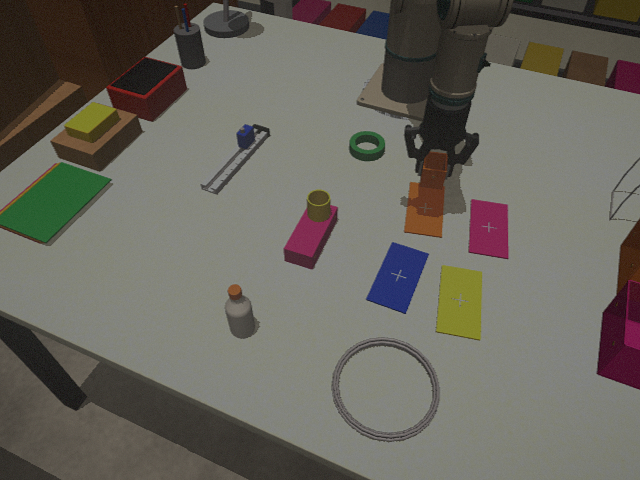

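Amber (432,165) is held over the amber mat at (425,209). The rest stands undisturbed.

```bash
python3 -m jog '-2 0 20 0 0 0 -0.4; -2 -0.5 45 0 0 0 -0.4; -2 -0.5 65 0 0 0 -0.4; -2 -0.5 75 0 0 0 -0.4; -2 -0.5 79 0 0 0 -0.4;  -2 -0.5 81 0 0 0 -0.4; -2 -0.5 82 0 0 0 -0.4; -2 -0.5 82 0 0 0 -0.4'
python3 - <<'E'
from h import *
go((395,169,10.7,12.7))
E
```

```text
clock: 8.12
eef_pos: [394.4, 169.3, 14.7]
tool_rot: [3.141, -0.001, 0.221]
force: [-0.3, 0.7, -1.2]
width: 43.2
t 8.125 pos [394.4 169.3  14.7] rpy [ 1.7998e+02 -6.0000e-02  1.2680e+01] F [-0.3  0.7 -1.2] w 43.2 q [-0.28  0.77 -0.29  2.26  0.99  0.24 -2.81]
[0.5 0.4 4. ] [ 0.02 -0.06 -0.02]
```

```bash
python3 -m jog '0 0 1 0 0 0 -0.4; 0.3 0 2 0 0 0 -0.4; 0.5 0 3 0 0 0 -0.4; 0.5 0 3.5 0 0 0 -0.4; 0.5 0 3.5 0 0 0 -0.4'
python3 - <<'E'
from h import *
go((395,169,10.7,12.7))
E
```

```text
clock: 8.75
eef_pos: [394.4, 169.3, 10.8]
tool_rot: [3.142, 0.0, 0.221]
force: [-0.5, -0.3, -0.6]
width: 43.3
t 8.75 pos [394.4 169.3  10.8] rpy [1.800e+02 1.000e-02 1.268e+01] F [-0.5 -0.3 -0.6] w 43.3 q [-0.27  0.78 -0.29  2.26  1.03  0.24 -2.84]
[0.5 0.4 0.1] [ 0.    0.01 -0.02]
```

```bash
python3 -m jog '0 0 0.5 0 0 0 -0.4; 0 0 1 0 0 0 -0.4;0 0 1 0 0 0 -0.4'
python3 - <<'E'
from h import *
im,W=cloud("scene"); cv2.imwrite("pics/s6.png",cv2.resize(im[100:260,340:540,::-1],None,fx=4,fy=3.7))
E
```

```text
clock: 9.12
eef_pos: [394.5, 169.3, 10.6]
tool_rot: [3.141, -0.001, 0.221]
force: [-1.7, -1.4, 12.1]
width: 43.2
```

View pics/s6.png

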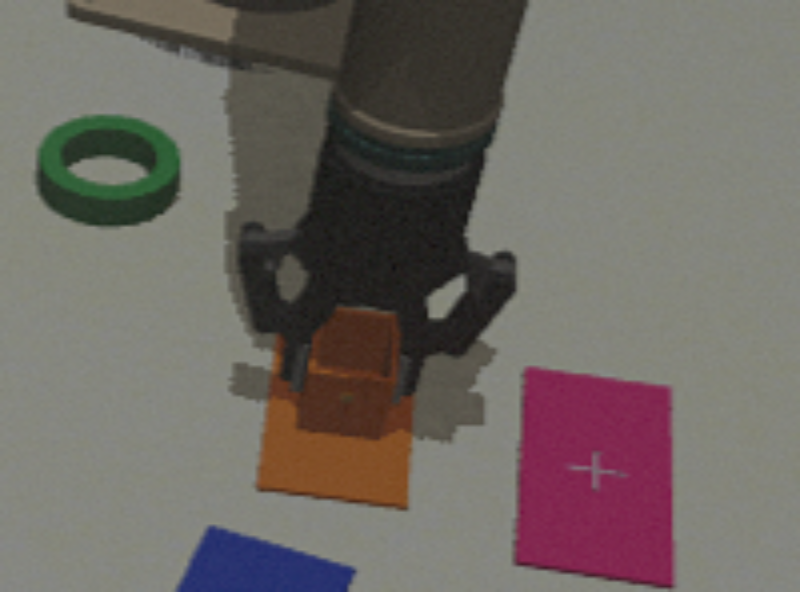

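Force of 12 N means amber is down on its mat. Opening, then rising straight up.

```bash
python3 -m jog '0 0 0 0 0 0 0; 0 0 0 0 0 0 0.2; 0 0 0 0 0 0 0.5; 0 0 0 0 0 0 0.9;0 0 0 0 0 0 1; 0 0 -10 0 0 0 1; 0 0 -30 0 0 0 1; 0 0 -55 0 0 0 1'
python3 -m jog '0 0 -25 0 0 0 1; 0 0 -55 0 0 0 1; 0 0 -75 0 0 0 1; 0 0 -75 0 0 0 1'
python3 - <<'E'
from h import *
held("amber",20,130,"pics/w7.png")
im,W=cloud("wrist");H=hsv(im);m=(H[...,0]>=10)&(H[...,0]<=21)&(H[...,1]>120)
for lo,hi in((0,7),(45,54)):
    q=m&(W[...,2]>lo)&(W[...,2]<hi)&(abs(W[...,0]-395)<90)&(abs(W[...,1]-169)<70)
    print(lo,q.sum(),*rect(W,q))
go((531.5,-16.4,150,2.4))
E
```

```text
clock: 10.18
eef_pos: [394.0, 169.2, 65.1]
tool_rot: [3.141, 0.001, 0.222]
force: [0.4, -0.2, 0.4]
width: 85.3
clock: 10.68
eef_pos: [395.3, 169.5, 140.8]
tool_rot: [-3.141, -0.003, 0.221]
force: [0.7, -1.1, -0.1]
width: 85.3
held(tool) 4264 99.0 [-0.1 -0.4] [55.3 44.2] -0.3 [-5.2 -0.2]
0 19467 [393.8 169.5] [150.   76.6] 12.6 [410.  171.9]
45 1926 [394.9 169.9] [54.8 44. ] 12.7 [395.4 169.8]
t 10.775 pos [394.4 168.9 139.5] rpy [1.7998e+02 2.0000e-02 1.2660e+01] F [ 0.7 -0.3 -0.6] w 85.0 q [ 0.02  0.56 -0.71  2.19  0.65  0.61 -2.51]
[ 93.2 210.8 -10.5] [ 0.03  0.02 10.26]
```

View pics/w7.png

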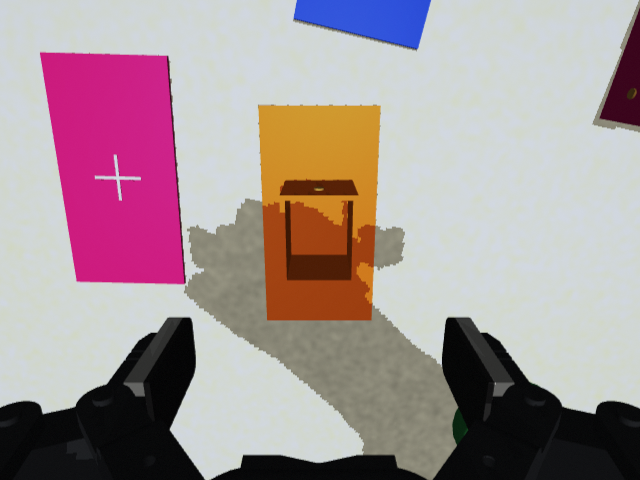

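Amber is centred on its mat: (394.9,169.9) against the mat's (393.8,169.5), both at yaw 12.6–12.7°. Next, the yellow drum.

```bash
python3 -m jog '10 22 -10 0 0 1.5 1; 25 55 -10 0 0 3 1; 45 100 -10 0 0 5 1; 62 140 -10 0 0 7 1; 78 175 -10 0 0 9 1; 89 200 -10 0 0 10.3 1; 93 211 -10 0 0 10.3 1; 93 211 -10 0 0 10.3 1'
python3 - <<'E'
from h import *
held("yellow",50,80,"pics/w8.png")
go((531.5,-16.4,100,2.4),(531.5,-16.4,46,2.4))
E
```

```text
clock: 11.78
eef_pos: [531.0, -16.1, 149.0]
tool_rot: [-3.141, 0.002, 0.041]
force: [-0.6, 0.9, -0.3]
width: 85.3
held(tool) 2208 66.3 [0.7 0.2] [45.3 44.2] 10.1 [-2.5  0.4]
t 11.825 pos [530.7 -15.1 149.3] rpy [-1.7996e+02  8.0000e-02  2.4600e+00] F [-0.   1.4  0.4] w 85.5 q [ 0.43  0.66 -0.7   1.92  0.6   0.78 -2.13]
[ 0.8  1.3 49.3] [-0.04  0.08  0.06]
[  0.9   1.4 103.3] [-0.04  0.08  0.06]
```

View pics/w8.png

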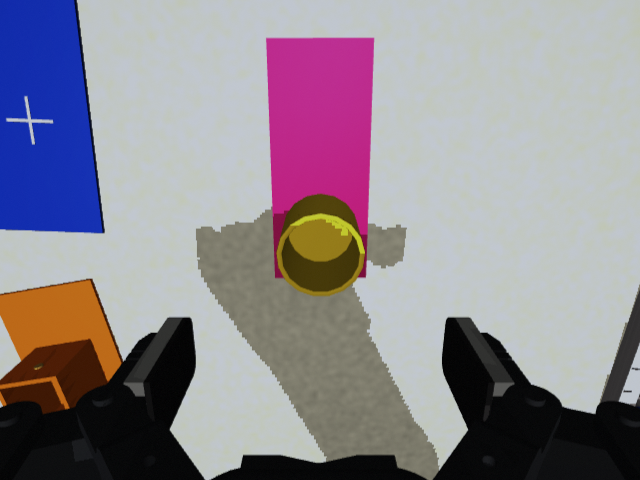

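The drum (320,250) stands alone on magenta, centred under the tool to about 1 mm. Descending and closing.

```bash
python3 -m jog '0.5 0.5 15 0 0 0 1; 0.7 0.7 45 0 0 0 1; 0.7 0.7 75 0 0 0 1; 0.7 0.7 95 0 0 0 1; 0.7 0.7 102 0 0 0 1; 0.7 0.7 102.5 0 0 0 1; 0.7 0.7 102.5 0 0 0 0.4; 0.7 0.7 102.5 0 0 0 0.2'
python3 -m jog '0 0 0 0 0 0 0; 0 0 0 0 0 0 -0.2; 0 0 0 0 0 0 -0.4; 0 0 0 0 0 0 -0.4; 0 0 0 0 0 0 -0.4'
python3 - <<'E'
from h import *
go((531.5,-16.4,46,2.4))
E
```

```text
clock: 12.82
eef_pos: [532.7, -16.8, 48.0]
tool_rot: [3.142, -0.001, 0.041]
force: [0.4, 0.8, 0.6]
width: 52.3
clock: 13.45
eef_pos: [532.7, -16.9, 48.4]
tool_rot: [3.141, -0.001, 0.041]
force: [-1.1, -0.1, 5.0]
width: 45.4
t 13.45 pos [532.7 -16.9  48.4] rpy [ 1.7997e+02 -8.0000e-02  2.3700e+00] F [-1.1 -0.1  5. ] w 45.4 q [ 0.33  0.8  -0.55  1.97  0.76  0.58 -2.27]
[-1.2 -0.5  2.4] [ 0.03 -0.08 -0.03]
```

```bash
python3 -m jog '0 0 -10 0 0 0 -0.4; 0 0 -25 0 0 0 -0.4; 0 0 -45 0 0 0 -0.4; 0 0 -70 0 0 0 -0.4; 0 0 -90 0 0 0 -0.4; 0 0 -90 0 0 0 -0.4; 0 0 -90 0 0 0 -0.4'
python3 - <<'E'
from h import *
held("yellow",-50,-28,"pics/w9.png")
go((596,293.3,138,11.3))
E
```

```text
clock: 14.32
eef_pos: [531.9, -17.1, 137.1]
tool_rot: [3.141, 0.0, 0.041]
force: [-0.1, -0.2, -2.0]
width: 45.1
held(tool) 6261 -34.4 [-1.  -0.3] [45.8 45.7] 35.3 [-1.7  0.1]
t 14.375 pos [531.7 -17.  136.8] rpy [1.7999e+02 7.0000e-02 2.3800e+00] F [ 0.6  0.5 -1.7] w 45.5 q [ 0.42  0.68 -0.68  1.93  0.62  0.76 -2.15]
[  77.1 -307.4   -1.4] [ 0.    0.07 -8.92]
```

View pics/w9.png

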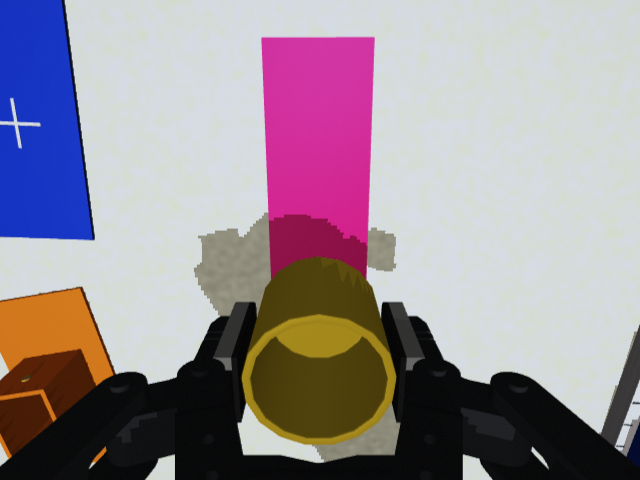

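The drum is held upright (rim centred at 318,378) and magenta is undisturbed. Carrying it to the yellow mat.

```bash
python3 -m jog '5 -18 -1 0 0 -1 -0.4; 15 -55 -1 0 0 -2 -0.4; 26 -100 -1 0 0 -4 -0.4; 38 -150 -1 0 0 -5 -0.4; 50 -200 -1 0 0 -6 -0.4; 62 -245 -1 0 0 -7 -0.4; 71 -280 -1 0 0 -8 -0.4; 76 -300 -1 0 0 -8.9 -0.4'
python3 -m jog '2 -6 0 0 0 0 -0.4; 2 -6 20 0 0 0 -0.4; 2 -6 45 0 0 0 -0.4; 2 -6 55 0 0 0 -0.4; 2 -6 55 0 0 0 -0.4'
python3 - <<'E'
from h import *
go((597,293.5,40,11.3),(597,293.5,13.2,11.3))
im,W=cloud("wrist");H=hsv(im);cv2.imwrite("pics/w10.png",im[:,:,::-1])
m=(H[...,0]>=24)&(H[...,0]<=33)&(H[...,1]>120)&(W[...,2]<7)&(abs(W[...,0]-596)<120)&(abs(W[...,1]-293)<80)
print(m.sum(),*rect(W,m))
E
```

```text
clock: 15.38
eef_pos: [594.4, 291.1, 137.7]
tool_rot: [-3.139, 0.001, 0.202]
force: [0.4, -0.5, -0.5]
width: 45.3
clock: 16.0
eef_pos: [596.0, 291.1, 82.0]
tool_rot: [3.141, 0.002, 0.196]
force: [1.1, 0.2, 0.5]
width: 45.3
t 16.0 pos [596.  291.1  82. ] rpy [1.7994e+02 1.3000e-01 1.1240e+01] F [1.1 0.2 0.5] w 45.3 q [-0.14  0.91 -0.65  1.58  0.66  0.89 -2.41]
[ 1.5 -2.2 42. ] [ 0.06  0.13 -0.06]
[ 1.6 -2.2 68.8] [ 0.06  0.13 -0.06]
24010 [611.4 297.3] [115.5  77.1] 11.2 [628.9 302.2]
```

View pics/w10.png

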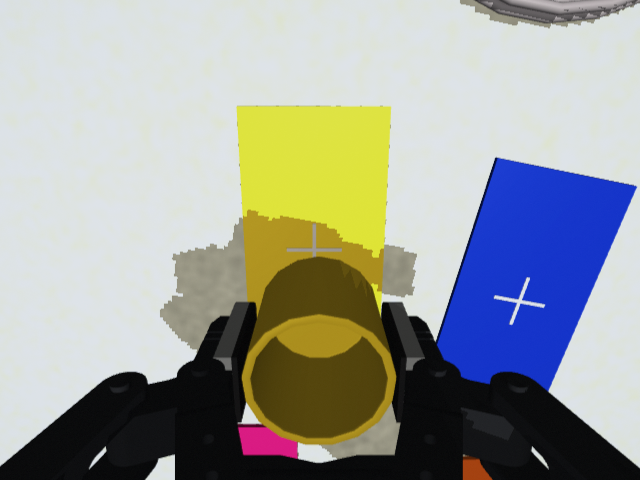

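The cross (315,250) lies ahead of the drum in the picture because of the camera's perspective. The mat centre from its far edge is (594.5,294). Lowering with shift (0.7,-2.5).

```bash
python3 -m jog '0.5 -1 15 0 0 0 -0.4; 0.7 -2.5 35 0 0 0 -0.4; 0.7 -2.5 52 0 0 0 -0.4; 0.7 -2.5 60 0 0 0 -0.4; 0.7 -2.5 64 0 0 0 -0.4; 0.7 -2.5 66 0 0 0 -0.4; 0.7 -2.5 67 0 0 0 -0.4; 0.7 -2.5 67 0 0 0 -0.4'
python3 -m jog '0 0 0.5 0 0 0 -0.4; 0 0 1 0 0 0 -0.4; 0 0 1 0 0 0 -0.4'
python3 -c "
from h import *
go((596.5,293.7,13.2,11.3))"
```

```text
clock: 17.05
eef_pos: [597.0, 295.1, 16.7]
tool_rot: [-3.141, -0.001, 0.197]
force: [0.7, -0.4, -0.8]
width: 45.4
clock: 17.42
eef_pos: [596.7, 295.0, 15.3]
tool_rot: [3.142, 0.0, 0.197]
force: [0.3, -0.2, -1.5]
width: 45.2
t 17.425 pos [596.7 295.   15.3] rpy [180.     0.    11.28] F [ 0.3 -0.2 -1.5] w 45.2 q [-0.17  0.99 -0.59  1.6   0.72  0.79 -2.46]
[-0.5  1.2  2.1] [ 0.    0.   -0.02]
```

```bash
python3 -m jog '-0.3 0.6 0.7 0 0 0 -0.4; -0.5 1 1.4 0 0 0 -0.4; -0.5 1 2 0 0 0 -0.4; -0.5 1 2.4 0 0 0 -0.4; -0.5 1 2.4 0 0 0 -0.4'

```

```text
clock: 18.05
eef_pos: [596.4, 293.8, 13.4]
tool_rot: [3.141, -0.0, 0.197]
force: [-1.9, -2.0, 5.0]
width: 45.6
```

Contact at the expected height (13.4). Releasing.

```bash
python3 -m jog '0 0 0.5 0 0 0 -0.4; 0 0 0.5 0 0 0 -0.1; 0 0 0.5 0 0 0 0.1; 0 0 0.5 0 0 0 0.4; 0 0 0 0 0 0 0.9;0 0 0 0 0 0 1; 0 0 -10 0 0 0 1; 0 0 -30 0 0 0 1'
python3 -m jog '0 0 -25 0 0 0 1; 0 0 -60 0 0 0 1; 0 0 -100 0 0 0 1; 0 0 -120 0 0 0 1; 0 0 -120 0 0 0 1'
python3 - <<'E'
from h import *
im,W=cloud("wrist");H=hsv(im);cv2.imwrite("pics/w11.png",im[:,:,::-1])
m=(H[...,0]>=24)&(H[...,0]<=33)&(H[...,1]>120)
for lo,hi in((0,7),(45,54)):
    q=m&(W[...,2]>lo)&(W[...,2]<hi)&(abs(W[...,0]-596)<120)&(abs(W[...,1]-293)<70)
    print(lo,q.sum(),*rect(W,q))
go((569.5,-14.8,160,2.4))
E
```

```text
clock: 19.05
eef_pos: [596.0, 293.7, 43.4]
tool_rot: [3.141, 0.001, 0.197]
force: [-0.3, 0.2, 0.2]
width: 85.4
clock: 19.68
eef_pos: [597.3, 294.5, 165.0]
tool_rot: [-3.141, -0.003, 0.197]
force: [0.3, 0.3, 0.1]
width: 85.6
0 17697 [594.3 293.8] [150.1  76.6] 11.2 [611.3 295.7]
45 1071 [595.2 294.2] [45.4 45.3] -42.7 [596.6 293.9]
t 19.725 pos [596.5 293.6 163.1] rpy [ 1.7998e+02 -3.0000e-02  1.1270e+01] F [-0.1 -0.3 -1.3] w 85.1 q [-0.12  0.81 -0.7   1.53  0.59  1.02 -2.35]
[-86.8 297.2   3.2] [ 0.02 -0.03  8.87]
```

View pics/w11.png

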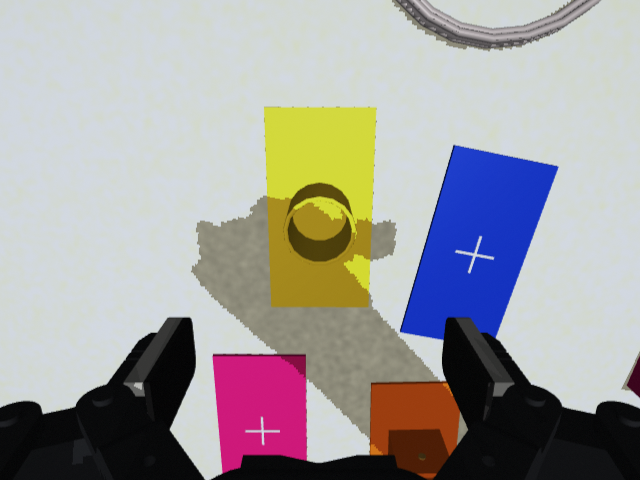

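Yellow is centred: (595.2,294.2) against the mat's (594.3,293.8). Next, the magenta shell.

```bash
python3 -m jog '-5 18 2 0 0 1 1; -18 60 2 0 0 2 1; -32 108 2 0 0 4 1; -46 156 2 0 0 5 1; -59 204 2 0 0 6 1; -72 250 2 0 0 7 1; -82 281 2 0 0 8 1; -87 296 2 0 0 8.9 1'
python3 -m jog '0 0 0 0 0 0 1;0 0 0 0 0 0 1'
python3 - <<'E'
from h import *
held("magenta",112,140,"pics/w12.png")
held("magenta",112,140)
go((569.5,-14.8,160,2.4),(569.5,-14.8,60,2.4),(569.5,-14.8,6,2.4))
E
```

```text
clock: 20.72
eef_pos: [567.3, -17.2, 159.3]
tool_rot: [3.14, 0.003, 0.037]
force: [-0.6, -0.0, 0.2]
width: 85.3
clock: 20.98
eef_pos: [569.0, -11.4, 160.8]
tool_rot: [-3.14, -0.0, 0.044]
force: [0.2, -0.1, 0.0]
width: 85.3
held(tool) 19103 123.4 [0.  3.6] [139.9  58.3] -0.1 [8.6 3.6]
held(tool) 19067 123.5 [-0.1  3.8] [139.9  58. ] 0.0 [8.6 3.8]
t 21.075 pos [569.1 -11.3 161. ] rpy [-1.7993e+02 -2.0000e-02  2.5400e+00] F [-0.5  0.3  1. ] w 85.5 q [ 0.41  0.69 -0.71  1.81  0.58  0.86 -2.1 ]
[0.2 3.5 1. ] [-0.07 -0.02  0.14]
[  0.2   3.6 101. ] [-0.07 -0.02  0.14]
[1.00e-01 3.70e+00 1.55e+02] [-0.07 -0.02  0.14]
```

View pics/w12.png

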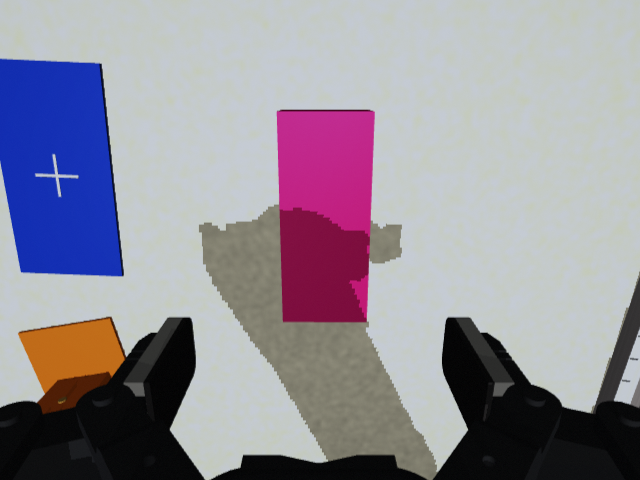

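Magenta is alone, 140x58 as it must be. It is offset 3.7 mm in tool y and square with the tool.

```bash
python3 -m jog '0 1.5 15 0 0 0 1; 0 3.7 45 0 0 0 1; 0 3.7 75 0 0 0 1; 0 3.7 95 0 0 0 1; 0 3.7 101 0 0 0 1; 0 3.7 101 0 0 0 1; 0 3.7 101 0 0 0 1'
python3 - <<'E'
from h import *
held("magenta",12,40,"pics/w13.png")
go((569.5,-15,6,2.4))
E
```

```text
clock: 21.95
eef_pos: [569.9, -16.9, 60.8]
tool_rot: [-3.142, -0.002, 0.042]
force: [0.1, 0.2, -0.2]
width: 85.0
held(tool) 42747 23.4 [-0.7 -2. ] [140.4  58.4] -0.1 [12.5 -2. ]
t 22.0 pos [570.  -17.   60.9] rpy [ 1.80e+02 -1.10e-01  2.38e+00] F [ 0.1 -0.2 -0.2] w 85.5 q [ 0.35  0.82 -0.59  1.87  0.72  0.67 -2.21]
[-0.5 -2.  54.9] [ 0.   -0.11 -0.02]
```

View pics/w13.png

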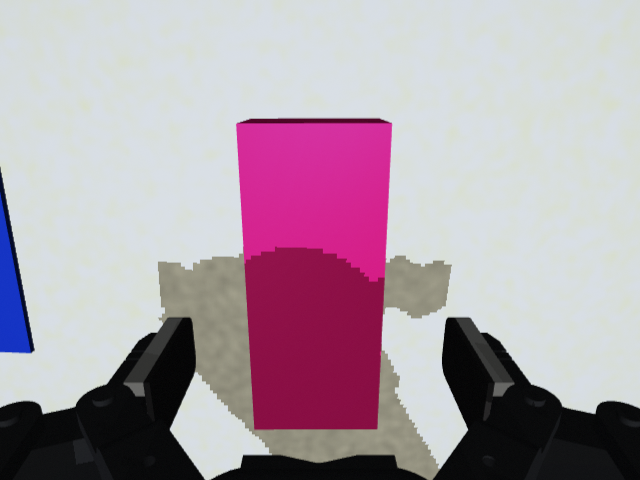

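```bash
python3 -m jog '-0.3 -1 15 0 0 0 1; -0.6 -2 35 0 0 0 1; -0.6 -2 48 0 0 0 1; -0.6 -2 54 0 0 0 1; -0.6 -2 54.5 0 0 0 1; -0.6 -2 54.5 0 0 0 0.6; -0.6 -2 54.5 0 0 0 0.3; -0.6 -2 54.5 0 0 0 0.1'
python3 -m jog '0 0 0 0 0 0 0; 0 0 0 0 0 0 -0.1; 0 0 0 0 0 0 -0.1; 0 0 0 0 0 0 -0.1; 0 0 0 0 0 0 -0.1'
python3 - <<'E'
from h import *
held("magenta",-45,-20,"pics/w14.png")
go((569.5,-15,6,2.4))
E
```

```text
clock: 23.0
eef_pos: [569.0, -15.1, 6.2]
tool_rot: [3.142, -0.001, 0.042]
force: [-0.5, 0.3, 5.0]
width: 56.7
clock: 23.62
eef_pos: [569.0, -15.1, 6.2]
tool_rot: [3.141, -0.001, 0.042]
force: [-1.0, -0.1, 6.1]
width: 56.8
held(tool) 67058 -31.2 [16.6 -0.5] [108.5  63.7] -0.7 [29.4 -0.6]
t 23.675 pos [569.  -15.1   6.2] rpy [ 1.7999e+02 -7.0000e-02  2.3800e+00] F [-0.4 -0.8  6.2] w 57.1 q [ 0.3   0.9  -0.51  1.88  0.79  0.57 -2.27]
[ 0.5 -0.   0.2] [ 0.01 -0.07 -0.02]
```

View pics/w14.png

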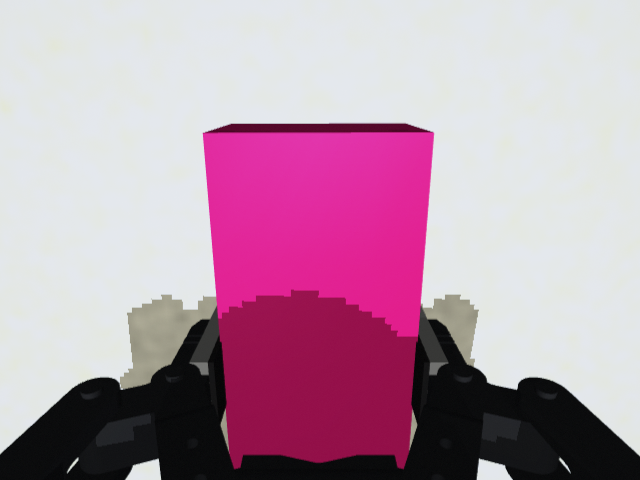

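```bash
python3 -m jog '0 0 -5 0 0 0 -0.1; 0 0 -15 0 0 0 -0.1; 0 0 -35 0 0 0 -0.1; 0 0 -60 0 0 0 -0.1; 0 0 -90 0 0 0 -0.1; 0 0 -110 0 0 0 -0.1; 0 0 -110 0 0 0 -0.1; 0 0 -110 0 0 0 -0.1'
python3 - <<'E'
from h import *
held("magenta",-45,-20,"pics/w15.png")
go((395,304,116,11.2),(395,304,9.2,11.2))
E
```

```text
clock: 24.68
eef_pos: [568.1, -15.4, 115.3]
tool_rot: [3.141, 0.001, 0.041]
force: [0.0, -0.8, -2.2]
width: 57.3
held(tool) 67059 -31.2 [16.6 -0.2] [108.1  63.5] 0.1 [29.4 -0.6]
t 24.725 pos [567.8 -15.4 114.9] rpy [1.7999e+02 8.0000e-02 2.3800e+00] F [ 0.5  0.5 -0.3] w 57.1 q [ 0.39  0.75 -0.66  1.84  0.64  0.77 -2.15]
[-159.4 -326.3   -1. ] [ 0.01  0.08 -8.82]
[-159.3 -326.3  105.8] [ 0.01  0.08 -8.82]
```

View pics/w15.png

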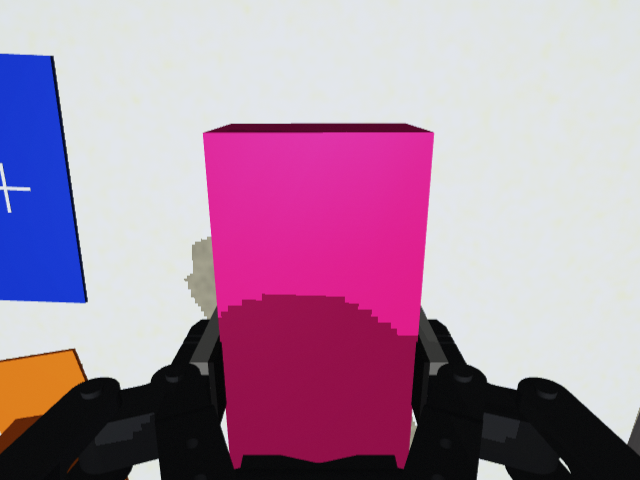

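```bash
python3 -m jog '-8 -16 -1 0 0 -1 -0.1; -26 -53 -1 0 0 -2 -0.1; -48 -98 -1 0 0 -3 -0.1; -71 -145 -1 0 0 -4.5 -0.1; -94 -192 -1 0 0 -6 -0.1; -116 -238 -1 0 0 -7 -0.1; -136 -278 -1 0 0 -8 -0.1; -150 -307 -1 0 0 -8.8 -0.1'
python3 -m jog '-7 -19 0 0 0 0 -0.1; -7 -19 0 0 0 0 -0.1; -7 -19 20 0 0 0 -0.1; -7 -19 30 0 0 0 -0.1; -7 -19 30 0 0 0 -0.1; -7 -19 30 0 0 0 -0.1'
python3 - <<'E'
from h import *
cv2.imwrite("pics/s16.png",ctrl.get_image("scene")["image"][:,:,::-1])
go((395,303.8,40,11.2),(395,303.8,9.2,11.2))
im,W=cloud("top");H=hsv(im)
m=(H[...,0]>=150)&(H[...,0]<=170)&(H[...,1]>120)&(abs(W[...,0]-395)<110)&(abs(W[...,1]-303)<70)
for lo,hi in((0,7),(90,140)):
    q=m&(W[...,2]>lo)&(W[...,2]<hi)
    if q.sum()>50: print(lo,q.sum(),*rect(W,q))
E
```

```text
clock: 25.72
eef_pos: [402.8, 288.2, 116.2]
tool_rot: [-3.141, 0.001, 0.2]
force: [-0.3, -0.5, -1.8]
width: 57.3
clock: 26.48
eef_pos: [395.6, 302.6, 86.7]
tool_rot: [-3.141, -0.0, 0.195]
force: [-0.1, -0.2, -1.6]
width: 57.1
t 26.525 pos [395.6 302.7  86.8] rpy [-1.7998e+02 -4.0000e-02  1.1160e+01] F [ 1.3  0.  -1.1] w 57.4 q [-0.32  0.71 -0.59  2.05  0.71  0.59 -2.79]
[-0.5 -1.1 46.8] [-0.02 -0.04 -0.04]
[-0.5 -1.1 77.6] [-0.02 -0.04 -0.04]
0 310 [431.9 285.8] [83.3 25.1] 11.6 [444.5 287.7]
90 776 [439.  311.3] [60.  53.5] -79.0 [444.8 302.8]
```

View pics/s16.png

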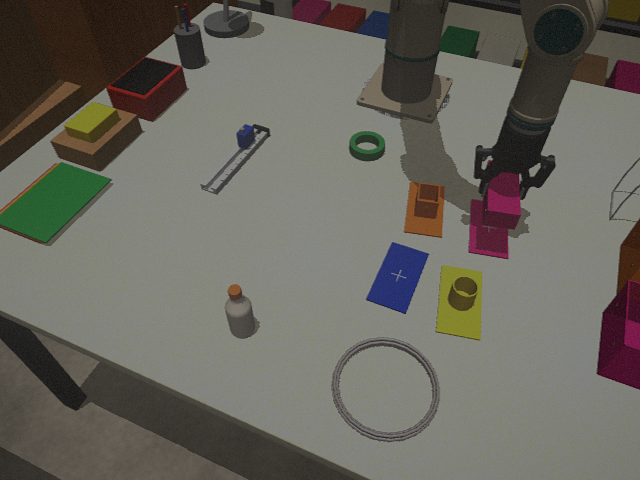

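Amber (430,200) and yellow (463,292) stand upright on their mats, and magenta is over its own at (500,200). Lowering; q7 is at -2.79, so I watch that limit.

```bash
python3 -m jog '-1 -0.5 12 0 0 0 -0.1; -1.5 -1 30 0 0 0 -0.1; -1.5 -1 50 0 0 0 -0.1; -1.5 -1 64 0 0 0 -0.1; -1.5 -1 70 0 0 0 -0.1; -1.5 -1 73 0 0 0 -0.1; -1.5 -1 74 0 0 0 -0.1; -1.5 -1 74 0 0 0 -0.1'
python3 -c "
from h import *
go((394,303.8,9.2,11.2))"
```

```text
clock: 27.58
eef_pos: [393.9, 303.5, 12.7]
tool_rot: [-3.141, -0.001, 0.195]
force: [-0.8, 0.8, -1.1]
width: 57.2
t 27.575 pos [393.9 303.5  12.7] rpy [-1.7998e+02 -3.0000e-02  1.1170e+01] F [-0.8  0.8 -1.1] w 57.2 q [-0.44  0.82 -0.41  2.08  0.83  0.41 -2.89]
[ 0.2 -0.2  3.5] [-0.02 -0.03 -0.03]
```

```bash
python3 -m jog '0 0 0.8 0 0 0 -0.1; 0 0 1.6 0 0 0 -0.1; 0 0 2.4 0 0 0 -0.1; 0 0 3 0 0 0 -0.1; 0 0 3.5 0 0 0 -0.1; 0 0 4 0 0 0 -0.1; 0 0 4 0 0 0 -0.1'

```

```text
clock: 28.45
eef_pos: [393.7, 303.4, 9.1]
tool_rot: [3.141, -0.001, 0.195]
force: [-0.8, -1.9, 7.3]
width: 57.4
```

```bash
python3 -m jog '0 0 0.3 0 0 0 -0.1; 0 0 0.3 0 0 0 0.2; 0 0 0.3 0 0 0 0.4; 0 0 0.3 0 0 0 0.7; 0 0 0 0 0 0 1;0 0 0 0 0 0 1; 0 0 -10 0 0 0 1; 0 0 -30 0 0 0 1'
python3 -m jog '0 0 -25 0 0 0 1; 0 0 -60 0 0 0 1; 0 0 -100 0 0 0 1; 0 0 -140 0 0 0 1; 0 0 -140 0 0 0 1'
python3 - <<'E'
from h import *
im,W=cloud("wrist");H=hsv(im);cv2.imwrite("pics/w17.png",im[:,:,::-1])
m=(H[...,0]>=150)&(H[...,0]<=170)&(H[...,1]>120)
for lo,hi in((0,7),(36,46)):
    q=m&(W[...,2]>lo)&(W[...,2]<hi)&(abs(W[...,0]-395)<120)&(abs(W[...,1]-303)<70)
    print(lo,q.sum(),*rect(W,q))
go((377,-269,180,0))
E
```

```text
clock: 29.45
eef_pos: [393.2, 303.1, 38.7]
tool_rot: [3.141, 0.001, 0.196]
force: [0.9, 1.0, 1.0]
width: 85.4
clock: 30.08
eef_pos: [394.9, 304.7, 181.6]
tool_rot: [-3.139, -0.006, 0.195]
force: [0.3, -0.2, -0.6]
width: 85.6
0 3233 [394.1 304.6] [149.7  76.3] 11.2 [420.5 326.1]
36 16880 [394. 304.] [139.3  58.3] 11.2 [401.6 304.9]
t 30.125 pos [394.3 303.6 179.9] rpy [-1.7995e+02 -1.7000e-01  1.1150e+01] F [-0.  -0.9 -0.1] w 85.2 q [-0.23  0.57 -0.71  1.98  0.52  0.78 -2.62]
[-127.7  558.4   -1. ] [-0.07 -0.16 11.15]
```

View pics/w17.png

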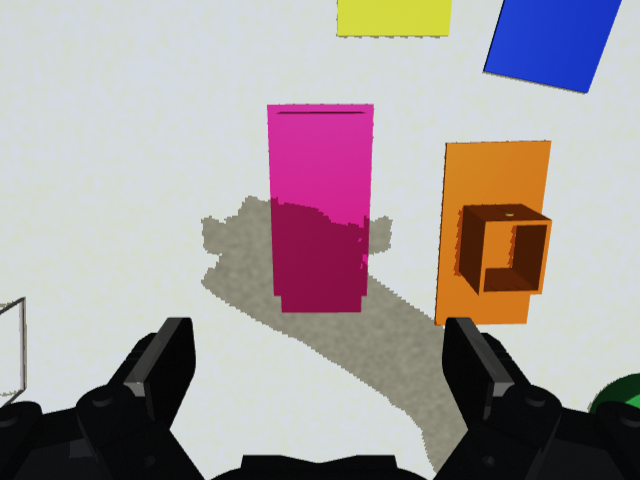

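Magenta is centred to under 1 mm and at the mat's yaw (11.2°). Next the stop, going by a waypoint at (480,20) to keep out of the inner reach limit.

```bash
python3 -c "
from h import *
go((480,20,220,0),(410,-265,240,0))"
```

```text
t 30.125 pos [394.3 303.6 179.9] rpy [-1.7995e+02 -1.7000e-01  1.1150e+01] F [-0.  -0.9 -0.1] w 85.2 q [-0.23  0.57 -0.71  1.98  0.52  0.78 -2.62]
[ 29.3 294.8 -40.3] [-0.07 -0.16 11.15]
[-94.4 560.8 -60.9] [-0.07 -0.16 11.15]
```

```bash
python3 -m jog '3 20 -5 0 0 1 1; 8 60 -12 0 0 2 1; 13 105 -20 0 0 4 1; 17 150 -26 0 0 6 1; 21 195 -32 0 0 7 1; 25 240 -38 0 0 9 1; 28 285 -40 0 0 10 1; 29 330 -40 0 0 11.1 1'
python3 -c "
from h import *
go((410,-265,240,0))"
```

```text
clock: 31.12
eef_pos: [485.6, -16.4, 217.6]
tool_rot: [-3.142, 0.002, 0.001]
force: [-0.3, 0.5, -0.7]
width: 85.3
t 31.125 pos [485.6 -16.4 217.6] rpy [-1.8e+02  1.0e-01  5.0e-02] F [-0.3  0.5 -0.7] w 85.3 q [ 0.48  0.5  -0.72  1.96  0.43  0.84 -2.05]
[-75.9 248.5 -22.3] [-0.    0.1   0.05]
```

```bash
python3 -m jog '-8 35 -5 0 0 0 1; -20 80 -12 0 0 0 1; -34 125 -20 0 0 0 1; -49 170 -22 0 0 0 1; -63 210 -22 0 0 0 1; -72 238 -22 0 0 0 1; -76 248 -22 0 0 0 1; -76 248 -22 0 0 0 1'
python3 - <<'E'
from h import *
s=ctrl.read_state()
im,W=cloud("wrist");H=hsv(im);cv2.imwrite("pics/w18.png",im[:,:,::-1])
go((410,-265,240,0))
m=(H[...,0]>=108)&(H[...,0]<=128)&(H[...,1]>120)&(abs(W[...,1]+265)<60)
q=m&(W[...,2]>52)&(W[...,2]<66); print("stop top",q.sum(),np.nanmedian(W[q][:,2]),*rect(W,q))
q=(W[...,2]>12)&(W[...,2]<21)&(abs(W[...,1]+265)<80)&(W[...,0]>300)
n,L,st,c=cv2.connectedComponentsWithStats(q.astype(np.uint8))
for i in range(1,n):
    if st[i,4]>300: print(st[i],np.nanmedian(W[L==i][:,2]),*rect(W,L==i))
np.save("w18.npy",W)
E
```

```text
clock: 32.12
eef_pos: [410.0, -262.4, 239.8]
tool_rot: [-3.14, 0.001, 0.001]
force: [0.1, 0.2, 1.1]
width: 85.5
t 32.175 pos [ 410.6 -261.6  240.1] rpy [-1.7993e+02  2.0000e-02  1.5000e-01] F [1.3 0.3 0.8] w 85.3 q [ 1.03  0.47 -0.74  1.93  0.4   0.89 -1.48]
[-0.6  3.4  0.1] [-0.07  0.02  0.15]
stop top 1191 57.336464369919725 [ 375.5 -270.3] [39.1 23.6] -3.2 [ 374.4 -270.2]
[ 302   32   63  266 7855] 15.514741990934567 [ 423.1 -273.5] [223.2  43.2] -2.8 [ 449.2 -269.2]
```

View pics/w18.png

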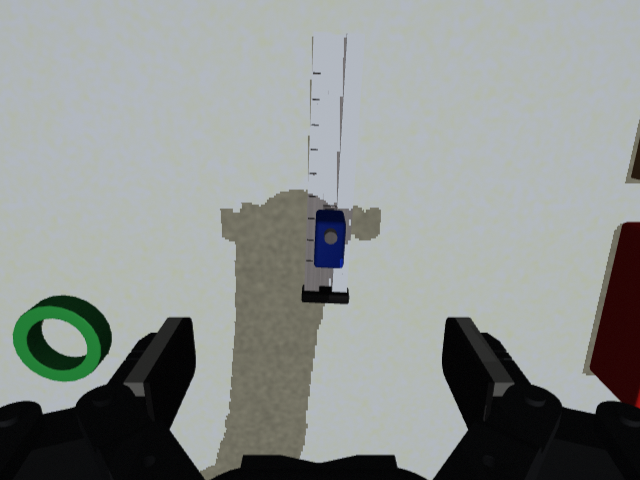

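The stop's blue block with its steel pin is at (329,238), the cap at (325,296) and the track runs up the image to (329,35). Now I fit the track axis precisely.

```bash
python3 - <<'E'
import numpy as np
W=np.load("w18.npy")
q=(W[...,2]>12)&(W[...,2]<19.5)&(abs(W[...,1]+272)<32)&(W[...,0]>395)&(W[...,0]<532)
p=W[q]
xs=[];ys=[]
for x in range(395,532,8):
    b=p[(p[:,0]>=x)&(p[:,0]<x+8)]
    lo,hi=np.percentile(b[:,1],[1,99]); print(x+4,len(b),round(lo,1),round(hi,1),round((lo+hi)/2,1),round(np.median(b[:,2]),1)); xs.append(x+4);ys.append((lo+hi)/2)
k=np.polyfit(xs,ys,1);print(np.degrees(np.arctan(k[0])),np.polyval(k,[375.5,424.5,570]))
# ends
q=(W[...,2]>12)&(W[...,2]<19.5)&(abs(W[...,1]+274)<22)&(W[...,0]>250)
print(np.percentile(W[q][:,0],[0,1,99,100]))
E
```

```text
399 282 -291.0 -251.7 -271.4 15.5
407 300 -291.7 -252.7 -272.2 15.6
415 307 -292.1 -252.7 -272.4 15.6
423 302 -292.1 -252.8 -272.4 15.5
431 310 -292.7 -253.7 -273.2 15.6
439 323 -293.2 -253.7 -273.5 15.6
447 336 -293.1 -253.7 -273.4 15.5
455 327 -293.7 -254.6 -274.1 15.5
463 340 -294.2 -254.7 -274.4 15.5
471 354 -294.1 -254.7 -274.4 15.6
479 340 -294.6 -255.5 -275.1 15.4
487 355 -295.2 -255.6 -275.4 15.4
495 382 -295.6 -256.3 -275.9 15.5
503 384 -295.5 -256.4 -276.0 15.4
511 368 -296.0 -256.5 -276.2 15.4
519 401 -296.5 -257.3 -276.9 15.4
527 415 -296.8 -257.3 -277.1 15.4
535 38 -296.9 -257.6 -277.2 15.2
-2.4224186600295905 [-270.63931542 -272.71223059 -278.86751952]
[312.71939586 314.93872141 533.05365123 535.23567219]
```

```bash
python3 -c "
from h import *
go((375.5,-270.6,120,-2.4))"
python3 -m jog '-5 2 10 0 0 0.5 1; -15 5 35 0 0 1 1; -25 8 65 0 0 2 1; -32 9 95 0 0 2.5 1; -35 9 115 0 0 2.5 1; -35 9 120 0 0 2.5 1; -35 9 120 0 0 2.5 1; -35 9 120 0 0 2.5 1'
python3 - <<'E'
from h import *
held("blue",50,75,"pics/w19.png")
go((375.5,-270.6,80,-2.4),(375.5,-270.6,25,-2.4))
E
```

```text
t 32.175 pos [ 410.6 -261.6  240.1] rpy [-1.7993e+02  2.0000e-02  1.5000e-01] F [1.3 0.3 0.8] w 85.3 q [ 1.03  0.47 -0.74  1.93  0.4   0.89 -1.48]
[-35.1   9.  120.1] [-0.07  0.02  2.55]
clock: 33.17
eef_pos: [376.3, -271.9, 121.1]
tool_rot: [3.141, -0.002, -0.042]
force: [0.4, -0.1, 0.8]
width: 85.5
held(tool) 2986 63.9 [-0.7 -1.4] [39.  23.7] 0.2 [-0.9 -1.6]
t 33.225 pos [ 376.2 -272.   121.1] rpy [ 1.7995e+02 -9.0000e-02 -2.4100e+00] F [-0.2  0.2 -0.7] w 85.1 q [ 0.96  0.61 -0.57  2.12  0.6   0.58 -1.66]
[-0.8 -1.5 41.1] [ 0.05 -0.09 -0.01]
[-0.9 -1.5 96.1] [ 0.05 -0.09 -0.01]
```

View pics/w19.png

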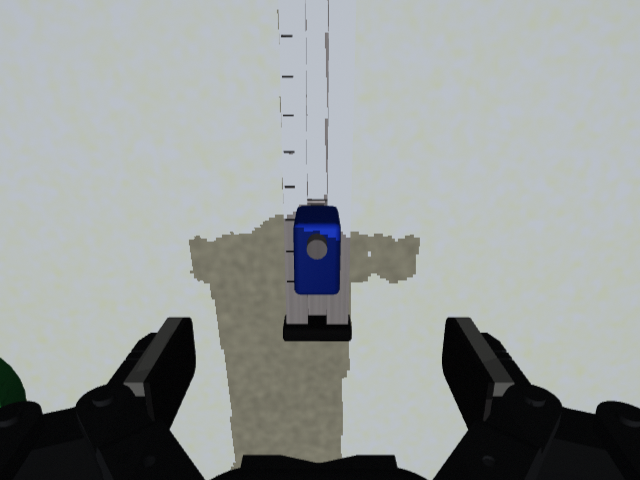

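```bash
python3 -m jog '-0.7 -1.4 15 0 0 0 1; -0.7 -1.4 40 0 0 0 1; -0.7 -1.4 65 0 0 0 1; -0.7 -1.4 85 0 0 0 1; -0.7 -1.4 93 0 0 0 1; -0.7 -1.4 95 0 0 0 1; -0.7 -1.4 95 0 0 0 1; -0.7 -1.4 95 0 0 0 1'
python3 - <<'E'
from h import *
held("blue",-45,-15,"pics/w20.png")
go((375.5,-270.6,25,-2.4))
E
```

```text
clock: 34.22
eef_pos: [375.2, -270.8, 26.0]
tool_rot: [3.141, -0.001, -0.043]
force: [-0.3, 0.2, -0.3]
width: 85.6
held(tool) 8577 -31.0 [ 0.5 -0.5] [86.  40.3] 89.4 [ 5.9 -0.3]
t 34.275 pos [ 375.1 -270.7   26. ] rpy [ 1.7997e+02 -6.0000e-02 -2.4300e+00] F [ 0.3  0.2 -0.2] w 85.5 q [ 0.8   0.76 -0.35  2.17  0.8   0.33 -1.85]
[ 0.4 -0.2  1. ] [ 0.03 -0.06 -0.03]
```

View pics/w20.png

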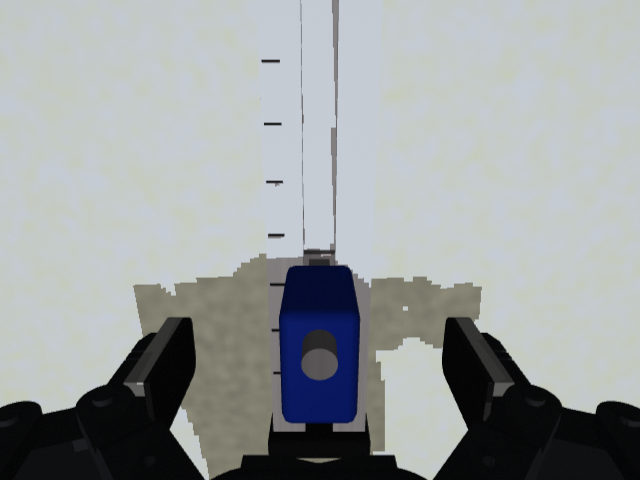

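The block (279–359 px) is centred between the fingers (193, 443), and the slot is straight ahead. Closing.

```bash
python3 -m jog '0 0 0 0 0 0 0.3; 0 0 0 0 0 0 0; 0 0 0 0 0 0 -0.2;0 0 0 0 0 0 -0.4;0 0 0 0 0 0 -0.6; 0 0 0 0 0 0 -0.8; 0 0 0 0 0 0 -0.8; 0 0 0 0 0 0 -0.8'
python3 -c "
from h import *
go((375.5,-270.6,25,-2.4))"
```

```text
clock: 35.28
eef_pos: [374.8, -270.5, 25.5]
tool_rot: [3.141, -0.0, -0.042]
force: [-1.2, 0.0, 5.2]
width: 23.7
t 35.275 pos [ 374.8 -270.5   25.5] rpy [179.99  -0.    -2.42] F [-1.2  0.   5.2] w 23.7 q [ 0.8   0.76 -0.35  2.17  0.8   0.33 -1.85]
[0.7 0.1 0.5] [ 0.01 -0.   -0.02]
```

```bash
python3 -m jog '3 0 -0.7 0 0 0 -0.8; 9 0 -0.7 0 0 0 -0.8; 17 0 -0.7 0 0 0 -0.8; 25 0 -0.7 0 0 0 -0.8; 30 0 -0.7 0 0 0 -0.8'
python3 -c "
from h import *
held('blue',-45,-15,'pics/w21.png')
go((394.5,-271.4,25.5,-2.4))"
```

```text
clock: 35.9
eef_pos: [405.7, -271.7, 26.1]
tool_rot: [-3.141, -0.001, -0.042]
force: [-0.9, 0.1, -2.3]
width: 22.9
held(tool) 8725 -31.5 [ 0.9 -0.2] [40. 25.] -0.3 [ 6.7 -0.5]
t 35.95 pos [ 406.4 -271.7   26.1] rpy [-1.7999e+02 -9.0000e-02 -2.3900e+00] F [ 1.4 -0.2 -1.1] w 23.5 q [ 0.79  0.78 -0.39  2.1   0.77  0.4  -1.83]
[-11.9   0.2   0.6] [-0.01 -0.09  0.01]
```

View pics/w21.png

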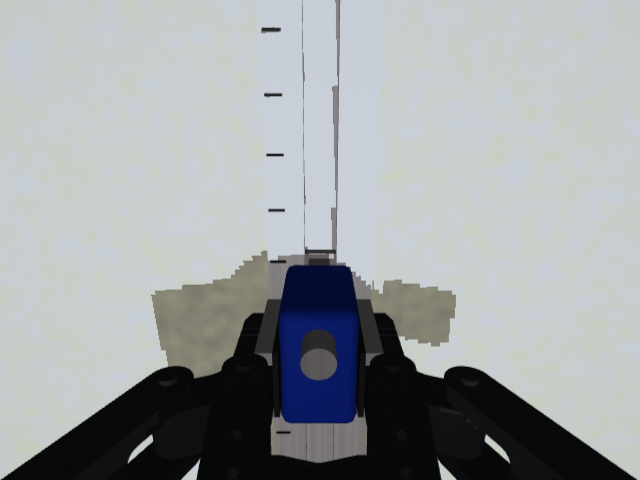

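The stop moves with the gripper, with low force and still on the track's axis. Going on in moderate steps.

```bash
python3 -m jog '5 0 0 0 0 0 -0.8; 14 0 0 0 0 0 -0.8; 26 0 0 0 0 0 -0.8; 38 0 0 0 0 0 -0.8; 50 0 0 0 0 0 -0.8; 62 0 0 0 0 0 -0.8; 70 0 0 0 0 0 -0.8; 72 0 0 0 0 0 -0.8'
python3 -c "
from h import *
go((566,-278.7,26,-2.4))"
```

```text
clock: 36.95
eef_pos: [477.3, -274.6, 26.1]
tool_rot: [-3.141, -0.0, -0.042]
force: [0.0, 0.5, -1.1]
width: 23.6
t 36.95 pos [ 477.3 -274.6   26.1] rpy [-1.7999e+02 -2.0000e-02 -2.4100e+00] F [ 0.   0.5 -1.1] w 23.6 q [ 0.76  0.84 -0.46  1.93  0.7   0.53 -1.79]
[88.8  0.3  0.1] [-0.01 -0.02 -0.01]
```

```bash
python3 -m jog '5 0 0 0 0 0 -0.8; 16 0 0 0 0 0 -0.8; 30 0 0 0 0 0 -0.8; 45 0 0 0 0 0 -0.8; 60 0.2 0 0 0 0 -0.8; 74 0.2 0 0 0 0 -0.8; 86 0.2 0 0 0 0 -0.8; 93 0.2 0 0 0 0 -0.8'
python3 -m jog '2 0 0 0 0 0 -0.8; 2 0 0 0 0 0 -0.8'
python3 - <<'E'
from h import *
held('blue',-45,-15)
go((572,-278.7,26,-2.4))
im,W=cloud("top")
cv2.imwrite("pics/t22.png",cv2.resize(im[180:430,360:560,::-1],None,fx=2.4,fy=2.4))
im,W=cloud("scene")
cv2.imwrite("pics/s22.png",cv2.resize(im[80:280,120:370,::-1],None,fx=3,fy=3))
E
```

```text
clock: 37.95
eef_pos: [570.5, -278.7, 26.1]
tool_rot: [-3.141, -0.0, -0.042]
force: [0.6, -0.3, -1.9]
width: 23.0
clock: 38.2
eef_pos: [571.2, -279.0, 26.0]
tool_rot: [3.142, 0.001, -0.042]
force: [0.4, -0.6, -0.9]
width: 23.0
held(tool) 8709 -31.4 [ 0.7 -0.2] [40.4 25.2] -0.5 [ 6.9 -0.5]
t 38.25 pos [ 571.1 -279.1   26. ] rpy [ 1.80e+02  5.00e-02 -2.43e+00] F [-0.3 -0.1 -1.6] w 23.3 q [ 0.7   0.92 -0.5   1.69  0.64  0.7  -1.74]
[ 0.9 -0.4  0. ] [ 0.    0.05 -0.03]
```

View pics/s22.png

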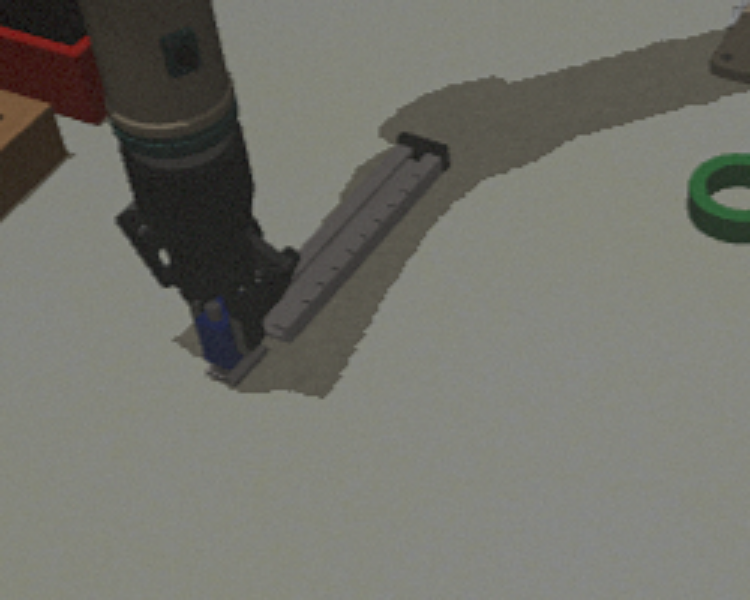

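View pics/t22.png

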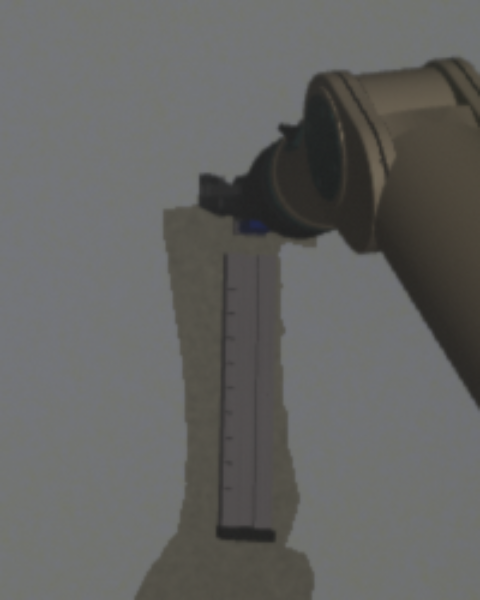

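The foot is clear of the track's open end (gap at 258,345 in the scene crop), about 147 mm from the track's origin. Lifting.

```bash
python3 -m jog '0 0 -5 0 0 0 -0.8; 0 0 -15 0 0 0 -0.8; 0 0 -30 0 0 0 -0.8; 0 0 -55 0 0 0 -0.8; 0 0 -80 0 0 0 -0.8; 0 0 -105 0 0 0 -0.8; 0 0 -115 0 0 0 -0.8; 0 0 -115 0 0 0 -0.8'
python3 - <<'E'
from h import *
held('blue',-45,-15,"pics/w23.png")
im,W=cloud("scene")
cv2.imwrite("pics/s23.png",cv2.resize(im[80:280,120:370,::-1],None,fx=3,fy=3))
go((588,173.5,141,0))
E
```

```text
clock: 39.35
eef_pos: [572.0, -279.2, 142.0]
tool_rot: [3.141, -0.001, -0.042]
force: [-0.4, -0.5, -1.9]
width: 23.0
held(tool) 8716 -31.4 [ 0.9 -0.1] [40.2 25.8] 0.4 [ 6.7 -0.5]
t 39.45 pos [ 571.  -278.9  140.4] rpy [-1.7999e+02  8.0000e-02 -2.4100e+00] F [-0.   0.2 -0.3] w 23.5 q [ 0.76  0.78 -0.6   1.63  0.53  0.9  -1.66]
[  -2.  -452.8   -0.5] [-0.01  0.08 -2.41]
```

View pics/s23.png

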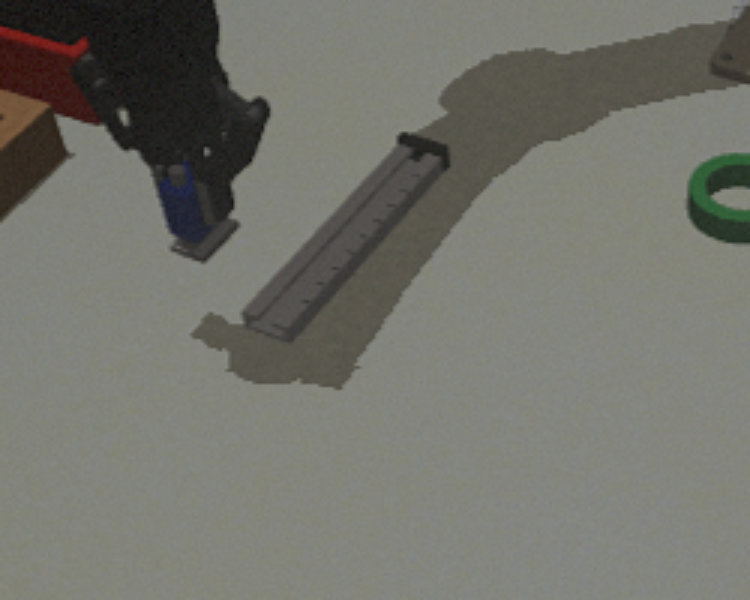

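View pics/w23.png

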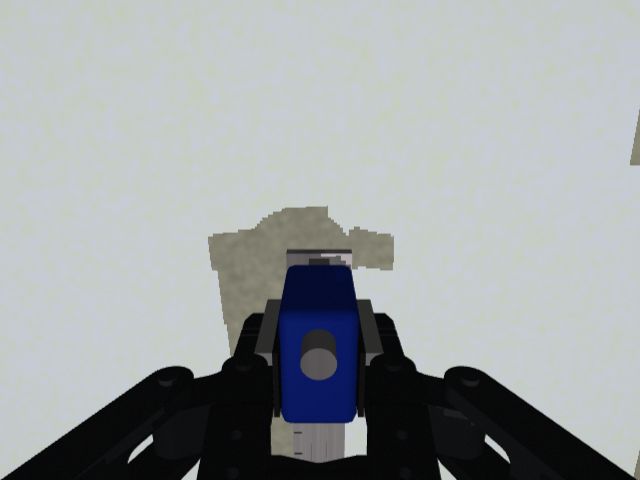

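The stop is free of the track and upright. Carrying it to the blue mat.

```bash
python3 -m jog '0 -15 -1 0 0 0 -0.8; 0 -50 -1 0 0 -0.5 -0.8; 0 -95 -1 0 0 -1 -0.8; 0 -143 -1 0 0 -1.5 -0.8; -1 -191 -1 0 0 -2 -0.8; -1 -239 -1 0 0 -2.4 -0.8; -2 -287 -1 0 0 -2.4 -0.8; -2 -335 -1 0 0 -2.4 -0.8'
python3 -c "
from h import *
go((587,173.5,141,0))"
```

```text
clock: 40.45
eef_pos: [582.7, 58.6, 141.6]
tool_rot: [-3.141, 0.001, 0.001]
force: [0.5, -0.7, -1.4]
width: 23.1
t 40.45 pos [582.7  58.6 141.6] rpy [-1.7997e+02  7.0000e-02  6.0000e-02] F [ 0.5 -0.7 -1.4] w 23.1 q [ 0.21  0.71 -0.58  1.78  0.51  0.81 -2.19]
[   4.4 -114.9    0.7] [-0.03  0.07  0.06]
```

```bash
python3 -m jog '1 -38 0 0 0 0 -0.8; 2 -70 0 0 0 0 -0.8; 3 -95 0 0 0 0 -0.8; 4 -110 0 0 0 0 -0.8; 4 -114 15 0 0 0 -0.8; 4 -114 35 0 0 0 -0.8; 4 -114 45 0 0 0 -0.8; 4 -114 45 0 0 0 -0.8'
python3 - <<'E'
from h import *
go((587,173.5,50,0),(587,173.5,24.5,0))
im,W=cloud("wrist");H=hsv(im);cv2.imwrite("pics/w24.png",im[:,:,::-1])
m=(H[...,0]>=108)&(H[...,0]<=128)&(H[...,1]>120)&(W[...,2]<7)&(W[...,2]>0)&(abs(W[...,0]-587)<100)&(abs(W[...,1]-173)<60)
print(*rect(W,m))
q=(H[...,1]<60)&(H[...,2]>120)&(abs(W[...,0]-587)<20)&(abs(W[...,1]-173)<20)&(W[...,2]<7); print("cross",q.sum(),np.nanmean(W[q],0) if q.any() else 0, np.nanmin(W[q],0),np.nanmax(W[q],0))
E
```

```text
clock: 41.45
eef_pos: [587.0, 168.4, 95.5]
tool_rot: [3.14, 0.003, -0.002]
force: [0.6, -0.1, -1.9]
width: 23.1
t 41.45 pos [587.  168.4  95.5] rpy [ 1.7992e+02  1.5000e-01 -9.0000e-02] F [ 0.6 -0.1 -1.9] w 23.1 q [-0.01  0.8  -0.53  1.73  0.55  0.77 -2.38]
[ 0.1 -5.2 45.5] [ 0.08  0.15 -0.09]
[ 0.1 -5.2 71. ] [ 0.08  0.15 -0.09]
[600.  173.6] [123.1  76.1] 0.1 [618.5 175.9]
cross 293 [588.34294665 173.61248449   2.71318193] [5.81656802e+02 1.59129165e+02 2.91524863e-01] [601.48445106 188.49288644   4.44586673]
```

View pics/w24.png

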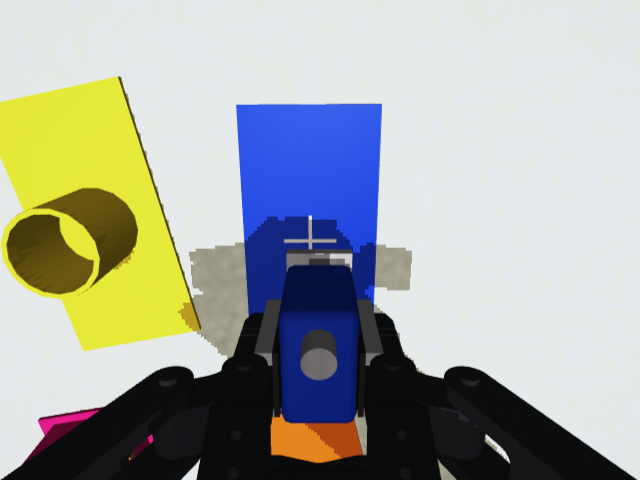

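From the far edge and the cross (310,240), the mat centre is (586.5,173.7). Lowering with shift (-1,-5.3).

```bash
python3 -m jog '-0.5 -2.5 8 0 0 0 -0.8; -1 -5 25 0 0 0 -0.8; -1 -5.2 43 0 0 0 -0.8; -1 -5.2 56 0 0 0 -0.8; -1 -5.2 62 0 0 0 -0.8; -1 -5.2 65 0 0 0 -0.8; -1 -5.2 66 0 0 0 -0.8; -1 -5.2 66 0 0 0 -0.8'
python3 -c "
from h import *
go((585.7,173.7,24.5,0))"
```

```text
clock: 42.5
eef_pos: [587.1, 175.1, 31.5]
tool_rot: [-3.141, -0.001, -0.0]
force: [-0.1, -0.6, -1.3]
width: 23.4
t 42.5 pos [587.1 175.1  31.5] rpy [-1.7998e+02 -4.0000e-02 -2.0000e-02] F [-0.1 -0.6 -1.3] w 23.4 q [-0.05  0.88 -0.47  1.76  0.61  0.65 -2.44]
[-1.4  1.4  7. ] [-0.02 -0.04 -0.02]
```

```bash
python3 -m jog '-0.7 0.7 1 0 0 0 -0.8; -1.3 1.4 2.2 0 0 0 -0.8; -1.3 1.4 3.4 0 0 0 -0.8; -1.3 1.4 4.4 0 0 0 -0.8; -1.3 1.4 5.2 0 0 0 -0.8; -1.3 1.4 5.7 0 0 0 -0.8; -1.3 1.4 5.7 0 0 0 -0.8'
python3 -c "
from h import *
go((585.7,173.7,24.5,0))"
```

```text
clock: 43.38
eef_pos: [585.5, 173.6, 25.4]
tool_rot: [3.142, 0.0, -0.0]
force: [-0.9, -0.1, -1.4]
width: 23.3
t 43.375 pos [585.5 173.6  25.4] rpy [ 1.8e+02  0.0e+00 -2.0e-02] F [-0.9 -0.1 -1.4] w 23.3 q [-0.06  0.89 -0.46  1.76  0.62  0.64 -2.45]
[ 0.2 -0.1  0.9] [ 0.    0.   -0.02]
```

```bash
python3 -m jog '0 0 0.4 0 0 0 -0.8; 0 0 0.8 0 0 0 -0.8; 0 0 1.2 0 0 0 -0.8; 0 0 1.2 0 0 0 -0.8'
```

```text
clock: 43.88
eef_pos: [585.6, 173.6, 24.6]
tool_rot: [3.141, -0.0, -0.0]
force: [-1.8, -0.2, 3.8]
width: 23.2
```

```bash
python3 -m jog '0 0 0.4 0 0 0 -0.8; 0 0 0.4 0 0 0 -0.8; 0 0 0.4 0 0 0 -0.5; 0 0 0.4 0 0 0 -0.3; 0 0 0.4 0 0 0 0; 0 0 0 0 0 0 0.4; 0 0 0 0 0 0 0.8; 0 0 0 0 0 0 1'
python3 -m jog '0 0 0 0 0 0 1; 0 0 -10 0 0 0 1; 0 0 -30 0 0 0 1; 0 0 -60 0 0 0 1; 0 0 -100 0 0 0 1; 0 0 -140 0 0 0 1; 0 0 -150 0 0 0 1; 0 0 -150 0 0 0 1'
python3 - <<'E'
from h import *
im,W=cloud("wrist");H=hsv(im);cv2.imwrite("pics/w25.png",im[:,:,::-1])
m=(H[...,0]>=108)&(H[...,0]<=128)&(H[...,1]>120)
for lo,hi in((0,7),(50,64)):
    q=m&(W[...,2]>lo)&(W[...,2]<hi)&(abs(W[...,0]-587)<120)&(abs(W[...,1]-173)<50)
    print(lo,q.sum(),np.nanmedian(W[q][:,2]),*rect(W,q))
go((587,0,250,0))
E
```

```text
clock: 44.88
eef_pos: [585.5, 173.7, 24.2]
tool_rot: [-3.142, -0.0, -0.0]
force: [0.1, 0.2, 1.0]
width: 85.5
clock: 45.88
eef_pos: [585.9, 173.6, 175.5]
tool_rot: [-3.141, -0.002, -0.001]
force: [-0.4, 0.5, -0.9]
width: 85.5
0 16880 2.5250031660518744 [586.6 173.6] [149.6  76. ] 0.1 [604.5 173.6]
50 2002 56.238257371071114 [586.1 174.1] [39.5 23.8] 0.6 [585.2 173.7]
t 45.925 pos [585.2 173.2 174.3] rpy [ 1.7997e+02  0.0000e+00 -3.0000e-02] F [-0.1 -0.5 -0.7] w 85.8 q [ 0.02  0.7  -0.59  1.68  0.47  0.91 -2.33]
[  1.8 173.3 -75.6] [ 0.03  0.   -0.03]
```

View pics/w25.png

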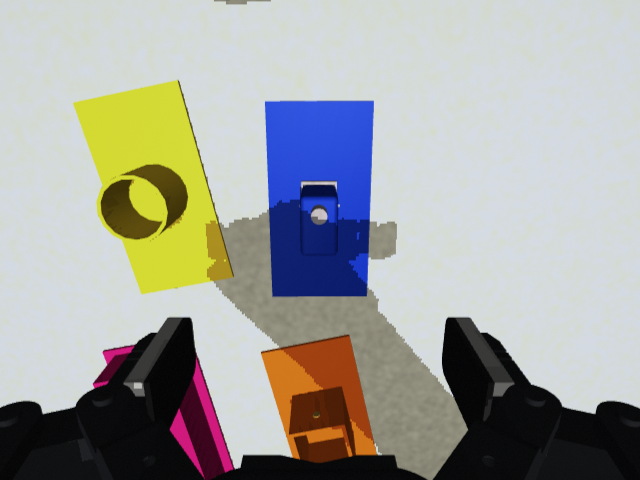

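The stop stands on the blue mat at (586.1,174.1), against the mat's (586.6,173.6). Backing away for a last overall look.

```bash
python3 -m jog '0 20 -20 0 0 0 1; 0 60 -50 0 0 0 1; 0 105 -75 0 0 0 1; 0 150 -75 0 0 0 1; 0 195 -75 0 0 0 1; 0 240 -75 0 0 0 1; 0 285 -75 0 0 0 1; 0 300 -75 0 0 0 1'
python3 -m jog '0 0 0 0 0 0 1; 0 0 0 0 0 0 1'
python3 - <<'E'
from h import *
print(ctrl.read_state()["clock"])
for n in ("top","scene"):
    im,W=cloud(n);cv2.imwrite(f"pics/{n}26.png",im[:,:,::-1]);H=hsv(im)
    for k,c,lo,hi in (("yellow",(595,294),43,56),("amber",(394,169.5),43,56),("magenta",(394,304),35,48),("blue",(586.5,173.6),50,66),("amber",(805,-40),110,130)):
        a,b=RNG[k]
        q=(H[...,0]>=a)&(H[...,0]<=b)&(H[...,1]>120)&(abs(W[...,0]-c[0])<80)&(abs(W[...,1]-c[1])<50)&(W[...,2]>lo)&(W[...,2]<hi)
        if q.sum()>20: print(n,k,q.sum(),*rect(W,q))
E
```

```text
clock: 46.92
eef_pos: [584.0, -130.5, 247.2]
tool_rot: [3.14, 0.004, -0.005]
force: [-0.2, 0.8, 0.2]
width: 85.6
clock: 47.18
eef_pos: [585.4, -123.9, 249.0]
tool_rot: [-3.14, 0.0, 0.003]
force: [-0.1, 0.9, 0.2]
width: 85.2
47.175
top yellow 139 [596.3 293.8] [45.1 44.7] 0.2 [596.3 293.5]
top amber 182 [396.6 169.9] [53.9 44.4] 12.8 [395.9 170.7]
top magenta 2297 [395.7 303.9] [140.2  60. ] 10.9 [395.1 303.2]
top blue 224 [587.5 174.2] [40.  24.3] -1.1 [585.3 173.6]
top amber 101 [805.8 -39.5] [20.4 17.7] 64.9 [805.3 -39.6]
scene yellow 152 [597.  292.6] [44.7 44.4] -76.5 [597.8 293.1]
scene amber 141 [396.8 168. ] [57.6 43.9] 12.6 [395.4 166.6]
scene magenta 1511 [395.6 302. ] [144.2  58.4] 11.6 [401.  302.9]
scene blue 182 [587.9 172.4] [39.  23.8] 0.7 [584.9 172.5]
scene amber 115 [807.1 -40.4] [20. 19.] 0.1 [807.7 -40.2]
```

View pics/scene26.png

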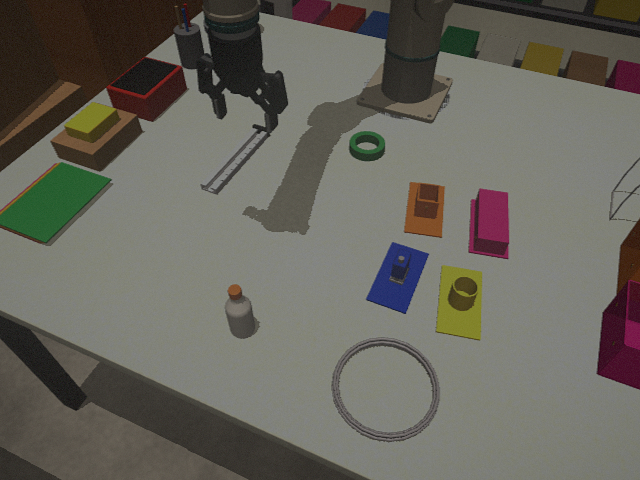

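All four pieces stand upright on their mats: amber (428,200), magenta (490,222), blue (400,265) and yellow (463,292). The bottle (240,313) hasn't moved and the robot is clear. Handing in.

```bash
python3 -c "
from cell import ctrl
print(ctrl.finish_job())"
```

```text
the job is handed in; nothing more can be done
None
```

The table is cleared. I took the stack apart (amber, then yellow, then magenta) and set each shell on the mat of its own colour. I then slid the blue stop out of the open end of its track, lifted it off and stood it on the blue mat. The job was handed in at about 47 s of the 120 s; the hand-in reports no verdict.

**Placement:** The last wrist-camera checks put every piece within about 1.2 mm of its mat's centre. The three long pieces are turned to within about 0.6° of their mats. The overview cameras show all four standing upright, but their positions differ from the wrist camera's by up to about 3 mm. Calibration is good to about 2 mm.

**Handling:** The force readings I took stayed at about 12 N or less, the highest being when amber touched down. The glue bottle measured the same before and after, and the gripper was empty and clear of everything at hand-in. No check failed.

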